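# Load the drying box and set its cover to the airing gap

## Robot

A 6-joint arm with a two-finger parallel gripper is mounted at the origin on the work surface. World frame = base frame: x ahead of the robot, y to its left, z up, the work surface at z = 0. Lengths are in m, angles in rad, forces in N, time in s.
With the tool pointing down it reaches from about 0.375 to 0.9 m from the base axis. Payload 3.1 kg.
Tool frame: the origin (TCP) lies at the very end of the fingers, on their centre line; the grasp point (between the pads) lies 19 mm behind it; z points along the fingers, y is the line along which they close (so a half turn about z gives the same grasp; the last joint's range is limited). The gripper opens to 87 mm and grips with 3 to 60 N. Pads are 19 mm wide; open, the fingers measure 117 mm over their backs; the gripper's body (75 mm by 190 mm) begins 51 mm behind the grasp point.
Start: joints at [-1.474, 0.527, 1.433, -0, 1.181, -0.178], TCP at [0.17, -0.602, 0.187] pointing down, gripper open.
Joint ranges: [-3.08, 3.08], [-0.75, 2.2], [0.22, 2.44], [-1.43, 4.57], [0, 2.65], [-2.85, 2.85]. Speed limits (rad/s): [2.79, 2.79, 3.14, 3.14, 3.14, 3.14].

## Interface

Orientations are given as a unit quaternion [x, y, z, w].
In Python, from rig import status, viewer, robot gives the robot as it stands.
- The arm moves only by the tool arm_command, never from a script. Its arguments are lists of equal length, an entry for each row: "delta_rot": the turn, a rotation vector about the tool's x, y, z in degrees, a list of three; "delta_pos": the shift along the tool's x, y, z in m, a list of three; "gripper": the closure, from -1 (fully open) to 1 (shut). In form: {"delta_rot": [[rx, ry, rz], ...], "delta_pos": [[dx, dy, dz], ...], "gripper": [gripper, ...]}. A call has 1 to 12 rows; each row is the pose to reach, as a shift and turn from the pose commanded when the call began, along the tool's axes at that moment; what a row does not reach only later rows make up. A row lasts 1/12 s, in which the tool goes at most 41.7 mm and 7.16 degrees, less where a joint would pass 70% of its speed; a pose out of reach is approached as far as the arm can. A call with a gripper value outside its range is refused whole. The fingers move at their own pace and stop on an object; "grip_force" is the grip in N (left out, the last holds). Time passes only in rows, so rows that repeat a pose let the fingers close. It gives the time, the measured TCP pose, the force, the opening and the grip force at its end, in the units of the state.
- status.get_obs(): the state, without advancing time (a new reading comes with each control period).
- viewer.camera(name): name is "scene" or "top" or "wrist"; returns a dict with "pixels" (480x640x3 uint8, blue, green, red), "fx", "fy", "cx", "cy" (pixels), "pose" (4x4, takes a point from camera to world coordinates); the wrist camera has in their place "mount" (4x4, takes a point from camera to tool coordinates, whose origin is the TCP and whose axes are the flange's). Camera axes: x right, y down, z forward; pixel columns grow to the right and rows downward; lengths in m; the calibration is good to about 2 mm. A picture is of the moment at which its call begins: read the wrist's pose just before it. There is no depth.
- robot.hand_in(): hands the job in; it is judged then, once.
The state is a dict: "time": time; "q": joint angles; "joint_velocities": joint speeds; "joint_torque": joint torques, N m; "position": TCP position; "tool_rot": TCP orientation; "ft_force": force on the tool from outside, world axes, zero at the start; "moment": the same for the moment, N m; "grip_width": finger opening in m; "grip_force": force on a finger pad.
Only numpy, scipy, OpenCV 4.12 (cv2) and the standard library are available. Lean on these libraries where they do the work, as an engineer would, in place of code of your own. Each camera call takes 0.05 s, during which the arm holds its last target. There are 200 camera calls.

## Task

Swing the drying box's yellow cover open with its stay and drop the stay's blue-marked loading hole over the peg, letting go so that it holds; then lay the dry blue canvas on the green-faced board and every fresh red canvas flat, face up, side by side on the box floor. After that lift the stay off, bring the cover back until the orange-marked airing hole drops fully home over the peg, let go, and finally press the red fan pedal down to its stop for a moment and release it. Leave the cans, bottle, tape, cap and brush as they are.

Things in the scene. Friction and masses are not known exactly. Their poses are not given: they have to be found in the camera images.
- drybox: Fixed grey base plate (300 x 300 x 8 mm) with an open aluminium drying box: 200 x 220 mm outside (x, y), 190 x 210 inside, mesh floor 8 mm and wall tops 46 mm above the bench. Origin: under the middle of the box walls, at bench height; x points roughly away from the robot. The cover's upright hinge axis is at (-130, 130) mm in this frame, the plate's middle at (-44, -4).
- peg (a point): Axis of the fixed upright steel stay peg, 10 mm in diameter with a domed end, at (-153.7, -38.3) mm in the drybox frame, on the side near the robot. This point is 63 mm above the bench, where the stay's mid-thickness comes when it is dropped home; the peg's top is 75 mm above the bench.
- cover (a joint): Angle (rad) of the yellow flat cover (230 x 214 mm plate, 6 mm thick, top 56 mm above the bench), which swings level about the hinge, anticlockwise seen from above as it grows: 0 shut over the box, 1.6 at most. It stays where it is left (light friction). A horn of the cover carries the stay's pivot.
- swivel (a joint): Swing of the stay about its upright pivot on the cover's horn (rad), anticlockwise positive. The stay's direction in the drybox frame, from pivot to knob, is cover + swivel - 0.9599 rad, measured anticlockwise from the x axis. Range -2.1 to 0.6, light friction.
- stay (a joint): Lift of the stay about its pivot (rad): 0 level (it falls back to level by its own weight and is stopped there), up to 0.9 raised.
- pivot (a point): Pivot of the stay, mid-thickness, 63 mm above the bench, 85 mm from the hinge axis; its direction from the hinge in the drybox frame is cover + 2.8274 rad. The stay both swings and lifts about it.
- knob (a point): Middle of the graspable height of the stay's upright black knob (20 mm in diameter, 42 mm tall, standing on the stay), 208 mm from the pivot along the stay and 25 mm above the stay's mid-thickness: 88 mm above the bench when the stay is level. Moving the knob moves stay and cover together.
- hole_load (a point): Middle of the stay's LOADING hole, between two blue marks, 94.7 mm from the pivot. The stay is a flat aluminium bar 26 mm wide, 6 mm thick, with three square 14 mm holes (the middle one, unmarked, is not used). With this hole on the peg the cover stands at 1.40 rad, clear of the box.
- hole_air (a point): Middle of the stay's AIRING hole, between two orange marks, 176.4 mm from the pivot. With this hole on the peg the cover stands at 0.35 rad.
- wet1: Freshly sprayed mini canvas, a block 70 x 50 x 20 mm (x, y, z), white edges, top face red and orange; origin in the middle of its underside. It starts on the bench; two to four such canvases are there, the others are absent.
- wet2: Freshly sprayed mini canvas, a block 70 x 50 x 20 mm (x, y, z), white edges, top face red and orange; origin in the middle of its underside. It starts on the bench; two to four such canvases are there, the others are absent.
- wet3: Freshly sprayed mini canvas, a block 70 x 50 x 20 mm (x, y, z), white edges, top face red and orange; origin in the middle of its underside. It starts on the bench; two to four such canvases are there, the others are absent.
- wet4: Freshly sprayed mini canvas, a block 70 x 50 x 20 mm (x, y, z), white edges, top face red and orange; origin in the middle of its underside. It starts on the bench; two to four such canvases are there, the others are absent.
- dry: Dry mini canvas, a block 70 x 50 x 20 mm (x, y, z), white edges, top face blue; origin in the middle of its underside. It starts on the floor of the drying box.
- board: Fixed plywood board with a green face for finished pieces, 130 x 150 mm (x, y), top 10 mm above the bench; origin under its middle, at bench height.
- pedal (a joint): Angle (rad) of the red spring pedal that starts the drying fan: 0 up, 0.22 at its stop; it springs back. A push of about 2 N on the tread starts it moving and about 8 N takes it to the stop.
- tread (a point): Middle of the pedal's ribbed tread, on its top surface, where to press down; about 42 mm above the bench when up and about 18 mm lower at the stop. The red plate is 110 x 62 mm, hinged at its far end, 82 mm from this point.
- can_red: Spray can with red band and cap, 53 mm in diameter, 166 mm tall; bystander.
- can_orange: Spray can with orange band and cap, 53 mm in diameter, 166 mm tall; bystander.
- can_gold: Spray can with gold band and cap, 53 mm in diameter, 166 mm tall; bystander.
- tape: Roll of yellow masking tape lying flat, 100 mm in diameter, 25 mm high; bystander.
- brush: Paint brush lying flat; bystander.
- spray_cap: Loose blue spray cap, 44 mm in diameter, 30 mm high; bystander.
- solvent: White solvent bottle, 64 mm in diameter, 190 mm tall; bystander.

How it is judged:
On the way, in this order (a step that is already met when the one before it is completed fails the run):
1. the cover is open, held by the stay's blue-marked loading hole dropped home over the peg, and let go (horizontal distance between hole_load and peg below 0.006 m and value of joint stay below 0.04 rad and value of joint cover between 1.25 and 1.5 rad and contact force between the fingers and stay below 0.5 N), for 0.4 s.
2. the dry canvas lies on the board and all fresh canvases lie flat on the box floor (x of wet1 in the frame of drybox between -0.09 and 0.09 m and y of wet1 in the frame of drybox between -0.1 and 0.1 m and height (world z) of wet1 between 0.003 and 0.014 m and angle between each of wet1, wet2, wet3, wet4, dry's own z axis and vertical below 0.12 rad and x of wet2 in the frame of drybox between -0.09 and 0.09 m and y of wet2 in the frame of drybox between -0.1 and 0.1 m and height (world z) of wet2 between 0.003 and 0.014 m and x of wet3 in the frame of drybox between -0.09 and 0.09 m and y of wet3 in the frame of drybox between -0.1 and 0.1 m and height (world z) of wet3 between 0.003 and 0.014 m and x of wet4 in the frame of drybox between -0.09 and 0.09 m and y of wet4 in the frame of drybox between -0.1 and 0.1 m and height (world z) of wet4 between 0.003 and 0.014 m and x of dry in the frame of board between -0.07 and 0.07 m and y of dry in the frame of board between -0.07 and 0.07 m and height (world z) of dry between 0.006 and 0.016 m), for 0.3 s.
3. the cover is at the airing gap, held by the orange-marked hole dropped home over the peg, and let go (horizontal distance between hole_air and peg below 0.006 m and value of joint stay below 0.04 rad and value of joint cover between 0.24 and 0.46 rad and contact force between the fingers and stay below 0.5 N), for 0.4 s.
4. the pedal is pressed to its stop (value of joint pedal above 0.195 rad), for 0.2 s.
At the end, for the whole second after the job is handed in: The stay's airing hole is on the peg (axes within 6 mm, the stay level within 0.04 rad, cover between 0.24 and 0.46 rad) and let go; all fresh canvases lie flat on the box floor and the dry one flat with its middle on the board, all face up and at rest; the pedal is up again (all of step 2 and all of step 3 and value of joint pedal below 0.04 rad and linear speed of each of wet1, wet2, wet3, wet4, dry below 0.02 m/s); the robot touches nothing.
It fails at once if a bystander (can, bottle, tape, cap, brush) is shifted more than 6 cm (distance of any of can_red, can_orange, can_gold, tape, brush, spray_cap, solvent from where it was at the start of the episode above 0.06 m).
It fails at once if a can or the bottle is knocked over (angle between any of can_red, can_orange, can_gold, solvent's own z axis and vertical above 0.5 rad).
Of wet1, wet2, wet3, wet4 only 2 to 4 are there at a start; the rules pass over those that are not, and their reading is None.
At some moment in a run one of wet1, wet2, wet3, wet4 may be knocked a few centimetres aside while the robot is not near it.
It also fails if it takes over 210 s, if anything falls off the work surface, if the arm or the gripper's body presses on something with over 40 N, if the wrist force passes 120 N, or if a joint passes its speed limit or range.

## Working session

There is one attempt and no reset: what is moved stays moved. The work goes in short steps, Python scripts to look and compute and a tool call to move; the robot and the scene stay as the last step left them, time stands still between calls to the robot, and variables do not carry over. Pictures are saved under pics/ and viewed, at most 14 in all, crops included, and the job is handed in when it is done.

Besides the shell and the picture viewer there is one more tool, called after "Call:" as name(argument=value, ...) on one line, values as JSON. arm_command: Moves the arm, as the interface text tells. Its arguments: {"type":"object","properties":{"delta_rot":{"type":"array","items":{"type":"array","items":{"type":"number"}}},"delta_pos":{"type":"array","items":{"type":"array","items":{"type":"number"}}},"gripper":{"type":"array","items":{"type":"number"}},"grip_force":{"type":"number"}},"required":["delta_rot","delta_pos","gripper"]}

```bash
mkdir -p pics; cat > h.py <<'E'
import numpy as np, cv2
from scipy.spatial.transform import Rotation as R
from rig import status, viewer, robot
def shot(name,fn,crop=None,scale=1):
    c=viewer.camera(name); p=np.array(c["pixels"])
    cv2.imwrite('pics/raw_'+fn+'.png',p)
    if crop: x0,y0,x1,y1=crop; p=p[y0:y1,x0:x1]
    if scale!=1: p=cv2.resize(p,None,fx=scale,fy=scale,interpolation=cv2.INTER_CUBIC)
    cv2.imwrite('pics/'+fn+'.png',p); return c
def toolT(o):
    T=np.eye(4);T[:3,:3]=R.from_quat(o["tool_rot"]).as_matrix();T[:3,3]=o["position"];return T
def campose(c,o=None):
    return np.array(c["pose"]) if "pose" in c else toolT(o)@np.array(c["mount"])
def pix2w(c,P,uv,z):
    d=P[:3,:3]@np.array([(uv[0]-c["cx"])/c["fx"],(uv[1]-c["cy"])/c["fy"],1.]);o=P[:3,3]
    return o+d*(z-o[2])/d[2]
def w2pix(c,P,X):
    q=np.linalg.inv(P)@np.append(X,1); return c["fx"]*q[0]/q[2]+c["cx"],c["fy"]*q[1]/q[2]+c["cy"]
def st():
    o=status.get_obs(); print('t',round(o["time"],2),'p',np.round(o["position"],4),'rotmat',np.round(R.from_quat(o["tool_rot"]).as_matrix(),3).tolist(),'F',np.round(o["ft_force"],1),'w',o["grip_width"],o["grip_force"]);return o
E
python3 - <<'E'
from h import *
import pickle
o=st()
for n in("top","scene"):
    c=shot(n,n+'0')
    pickle.dump({k:v for k,v in c.items() if k!="pixels"},open(n+'.pkl','wb'))
    print(c["fx"],c["cx"],c["cy"],np.round(c["pose"],3).tolist())
E
```

```text
t 0.0 p [ 0.1695 -0.6007  0.1858] rotmat [[0.962, 0.271, -0.0], [0.271, -0.962, 0.002], [0.0, -0.002, -1.0]] F [-0.3  0.2 -0.4] w 0.08710544694074872 0.0
509.662769687203 327.40553926104036 235.97638137609567 [[0.006, -0.998, 0.058, 0.503], [-1.0, -0.005, 0.022, -0.014], [-0.021, -0.058, -0.998, 1.151], [0.0, 0.0, 0.0, 1.0]]
604.067224130507 318.3532770568376 242.05352058407746 [[0.041, 0.766, -0.641, 1.383], [0.999, -0.028, 0.03, -0.034], [0.005, -0.642, -0.767, 1.102], [0.0, 0.0, 0.0, 1.0]]
```

View pics/top0.png

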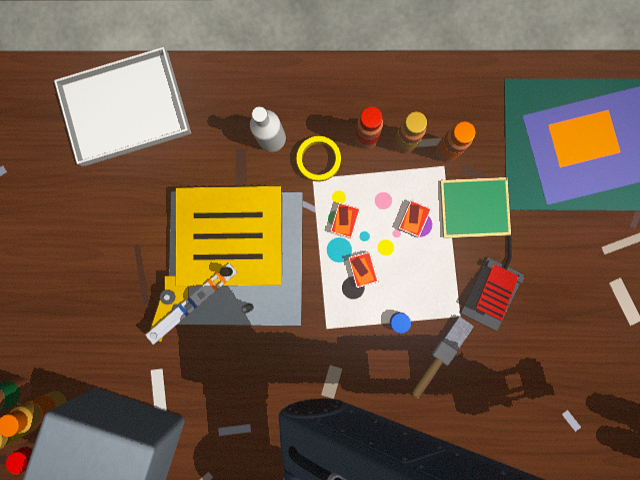

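View pics/scene0.png

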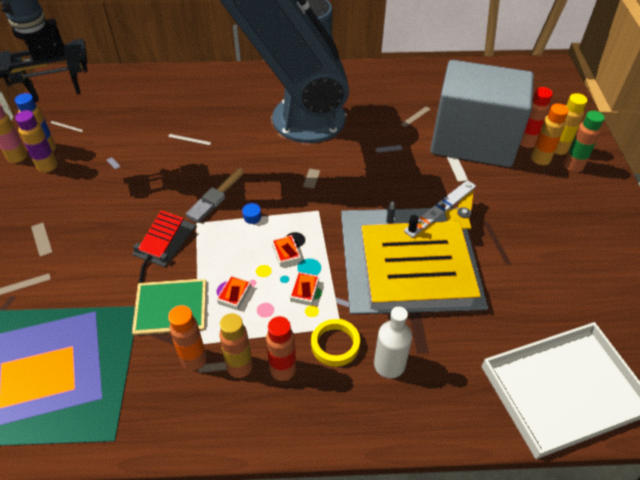

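The top view shows three red canvases (about (344,219), (412,218) and (361,269)), the shut cover over the grey plate, the board at (475,208), the pedal at (497,292) and the stay knob at about (227,271). The scene view confirms it. I'll zoom in next.

```bash
python3 - <<'E'
import cv2
p=cv2.imread('pics/raw_top0.png')
for n,(a,b,c,d),s in(('cropA',(140,175,310,350),3.4),('cropB',(300,165,530,340),3.4)):
    cv2.imwrite(f'pics/{n}.png',cv2.resize(p[b:d,a:c],None,fx=s,fy=s,interpolation=cv2.INTER_CUBIC))
E
```

```text
(no output)
```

View pics/cropA.png

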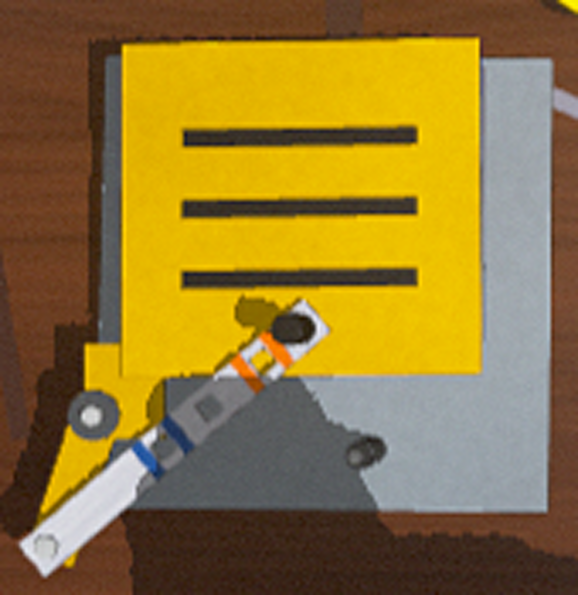

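View pics/cropB.png

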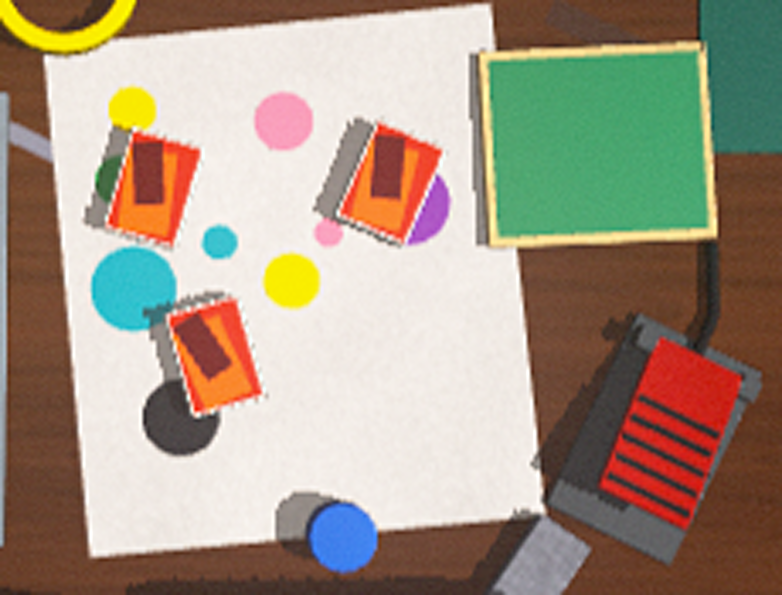

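```bash
cat > m.py <<'E'
from h import *
import pickle
from scipy.optimize import least_squares
c=pickle.load(open('top.pkl','rb'));P=np.array(c["pose"])
A=lambda u,v,z:pix2w(c,P,(140+u/3.4,175+v/3.4),z)
B=lambda u,v,z:pix2w(c,P,(300+u/3.4,165+v/3.4),z)
piv=85*np.array([np.cos(2.8274),np.sin(2.8274)])+[-130,130]
pts=[(A(91,415,.062),(-130,130),'hinge'),(A(46,546,.068),piv,'pivot'),(A(552,58,.008),(106,-154),'ptr'),(A(547,513,.008),(-194,-154),'pbr'),
(A(366,455,.075),(-153.7,-38.3),'peg?')]
W=np.array([p[0][:2] for p in pts]);L=np.array([p[1] for p in pts])/1000
def f(x,k=slice(0,4)):
    Rm=np.array([[np.cos(x[2]),-np.sin(x[2])],[np.sin(x[2]),np.cos(x[2])]]);return ((L@Rm.T+x[:2]-W)[k]).ravel()
s=least_squares(f,[.5,.2,0]);print('drybox',s.x,'res mm',np.round(f(s.x,slice(0,5)).reshape(-1,2)*1e3,1).tolist())
X=s.x
def D(p):
    Rm=np.array([[np.cos(X[2]),-np.sin(X[2])],[np.sin(X[2]),np.cos(X[2])]]);return Rm@np.array(p)+X[:2]
print('peg',D((-.1537,-.0383)),'pivot',D(piv/1000))
k=A(295,327,.109)[:2];d=k-D(piv/1000);print('knob',k,'len',np.hypot(*d),'dir in box',np.arctan2(d[1],d[0])-X[2])
for n,q in(('C1',[(134,131),(200,148),(173,244),(108,226)]),('C2',[(377,123),(441,151),(405,244),(341,215)]),('C3',[(169,313),(235,298),(260,395),(197,415)])):
    w=np.array([B(u,v,.02)[:2] for u,v in q]);l=(w[0]+w[1]-w[2]-w[3])/2
    print(n,w.mean(0),'len',np.hypot(*l),'wid',np.hypot(*(w[0]-w[1])),'yaw',np.degrees(np.arctan2(l[1],l[0])))
w=np.array([B(u,v,.01)[:2] for u,v in[(480,54),(703,43),(717,233),(490,245)]]);l=w[0]-w[3];print('board',w.mean(0),np.degrees(np.arctan2(l[1],l[0])))
h=B(700,357,.045);e=B(646,502,.040);print('pedal far',h,'near',e,'rib mid',B(665,455,.042),'cap',B(343,537,.03))
E
python3 m.py
```

```text
drybox [ 0.56308986  0.22173013 -0.0008917 ] res mm [[-0.4, -0.7], [-0.1, 1.4], [0.2, -0.2], [0.3, -0.5], [-1.8, 7.5]]
peg [0.40935577 0.1835672 ] pivot [0.35239036 0.37818722]
knob [0.49032688 0.21422203] len 0.21426867888965923 dir in box -0.8705094885985479
C1 [ 0.60458379 -0.02913213] len 0.06511459162589828 wid 0.044682454170342445 yaw -15.192909674423028
C2 [ 0.60791403 -0.18397203] len 0.0651730457750117 wid 0.04544297950260788 yaw -21.2671673483357
C3 [ 0.49507668 -0.06960233] len 0.0667914826463706 wid 0.04410400159191854 yaw 15.081152875426062
board [ 0.63569465 -0.32087692] 2.5916321448778437
pedal far [ 0.49612804 -0.37461131  0.045     ] near [ 0.404315   -0.34105969  0.04      ] rib mid [ 0.43411306 -0.3527624   0.042     ] cap [ 0.37955261 -0.15106862  0.03      ]
```

```bash
cat > plan.py <<'E'
from h import *
X0=np.array([.5631,.2217]);TH=-.0009
rot=lambda a:np.array([[np.cos(a),-np.sin(a)],[np.sin(a),np.cos(a)]])
D=lambda p:rot(TH)@np.array(p)+X0
def knob(cov,sw,lift):
    piv=np.array([-.13,.13])+.085*np.array([np.cos(cov+2.8274),np.sin(cov+2.8274)])
    d=cov+sw-.9599; r=.208*np.cos(lift)-.025*np.sin(lift)
    p=D(piv+r*np.array([np.cos(d),np.sin(d)])); z=.063+.208*np.sin(lift)+.025*np.cos(lift)
    return [*p,z,d+TH+np.pi]   # tool yaw = stay dir + pi
def deltas(wps,o=None,start=None):
    """wps: (x,y,z,yaw) vertical tool; prints rows; grasp-height already TCP"""
    o=o or status.get_obs(); M=R.from_quat(o["tool_rot"]).as_matrix();p=np.array(o["position"])
    if start is not None: p=np.array(start[:3]);M=Rd(start[3])
    for w in wps:
        v=R.from_matrix(M.T@Rd(w[3])).as_rotvec(degrees=True); d=M.T@(np.array(w[:3])-p)
        print('rot',np.round(v,1).tolist(),'pos',np.round(d,3).tolist(),' w',np.round(w,3).tolist())
def Rd(y): return np.array([[np.cos(y),np.sin(y),0],[np.sin(y),-np.cos(y),0],[0,0,-1]])
E
python3 - <<'E'
from plan import *
k=knob(0,.09,0);print(k)
deltas([(.42,-.12,.22,1.2),(k[0],k[1],.16,k[3])])
E
```

```text
[np.float64(0.4863984953348137), np.float64(0.21907116817122044), np.float64(0.088), 2.270792653589793]
rot [-0.1, -0.1, -53.0] pos [0.372, -0.395, -0.033]  w [0.42, -0.12, 0.22, 1.2]
rot [-0.1, -0.1, -114.4] pos [0.527, -0.703, 0.027]  w [0.486, 0.219, 0.16, 2.271]
```

Call:
arm_command(delta_rot=[[0, 0, -40], [0, 0, -53], [0, 0, -53], [0, 0, -53], [0, 0, -53], [0, 0, -53], [0, 0, -53], [0, 0, -53], [0, 0, -53], [0, 0, -53], [0, 0, -53], [0, 0, -60]], delta_pos=[[0.372, -0.395, -0.033], [0.372, -0.395, -0.033], [0.372, -0.395, -0.033], [0.372, -0.395, -0.033], [0.372, -0.395, -0.033], [0.372, -0.395, -0.033], [0.372, -0.395, -0.033], [0.372, -0.395, -0.033], [0.372, -0.395, -0.033], [0.372, -0.395, -0.033], [0.372, -0.395, -0.033], [0.372, -0.395, -0.033]], gripper=[-1, -1, -1, -1, -1, -1, -1, -1, -1, -1, -1, -1])

```text
time: 1.1
position: [0.4007, -0.1569, 0.2172]
tool_rot: [0.789, 0.614, 0.0, -0.0]
ft_force: [1.2, -0.8, 0.7]
grip_width: 0.0868
grip_force: 0.0
```

```bash
python3 - <<'E'
from plan import *
st();k=knob(0,.09,0)
deltas([(k[0],k[1],.16,k[3])])
E
```

```text
t 1.1 p [ 0.4007 -0.1569  0.2172] rotmat [[0.245, 0.97, -0.0], [0.97, -0.245, 0.0], [0.0, -0.0, -1.0]] F [ 1.2 -0.8  0.7] w 0.0867870881245752 0.0
rot [-0.0, -0.0, -54.3] pos [0.386, -0.009, 0.057]  w [0.486, 0.219, 0.16, 2.271]
```

Call:
arm_command(delta_rot=[[0, 0, -54], [0, 0, -54], [0, 0, -54], [0, 0, -54], [0, 0, -54], [0, 0, -54], [0, 0, -54], [0, 0, -54], [0, 0, -54], [0, 0, -54], [0, 0, -54], [0, 0, -54]], delta_pos=[[0.375, -0.009, 0.057], [0.375, -0.009, 0.057], [0.375, -0.009, 0.057], [0.375, -0.009, 0.057], [0.375, -0.009, 0.057], [0.375, -0.009, 0.057], [0.375, -0.009, 0.057], [0.375, -0.009, 0.057], [0.375, -0.009, 0.057], [0.375, -0.009, 0.057], [0.375, -0.009, 0.057], [0.375, -0.009, 0.057]], gripper=[-1, -1, -1, -1, -1, -1, -1, -1, -1, -1, -1, -1])

```text
time: 2.1
position: [0.4831, 0.2064, 0.1596]
tool_rot: [0.424, 0.906, -0.001, -0.001]
ft_force: [-0.3, -0.6, -0.1]
grip_width: 0.087
grip_force: 0.0
```

```bash
python3 - <<'E'
from plan import *
k=knob(0,.09,0)
o=st();c=shot("wrist",'w1')
for n,X in(('knobtop',(k[0],k[1],.109)),('pegtop',(*D((-.1537,-.0383)),.075)),('hinge',(*D((-.13,.13)),.06))): print(n,w2pix(c,campose(c,o),X))
deltas([(k[0],k[1],.16,k[3]),(k[0],k[1],.072,k[3])])
E
```

```text
t 2.1 p [0.4831 0.2064 0.1596] rotmat [[-0.64, 0.768, -0.002], [0.768, 0.64, -0.001], [0.0, -0.002, -1.0]] F [-0.3 -0.6 -0.1] w 0.0870391340794551 0.0
knobtop (np.float64(332.834048272966), np.float64(233.45518806953862))
pegtop (np.float64(227.47933178937637), np.float64(194.39475421246806))
hinge (np.float64(392.81426633939117), np.float64(37.13226512807461))
rot [-0.1, -0.0, -0.4] pos [0.008, 0.011, -0.0]  w [0.486, 0.219, 0.16, 2.271]
rot [-0.1, -0.0, -0.4] pos [0.008, 0.011, 0.088]  w [0.486, 0.219, 0.072, 2.271]
```

View pics/w1.png

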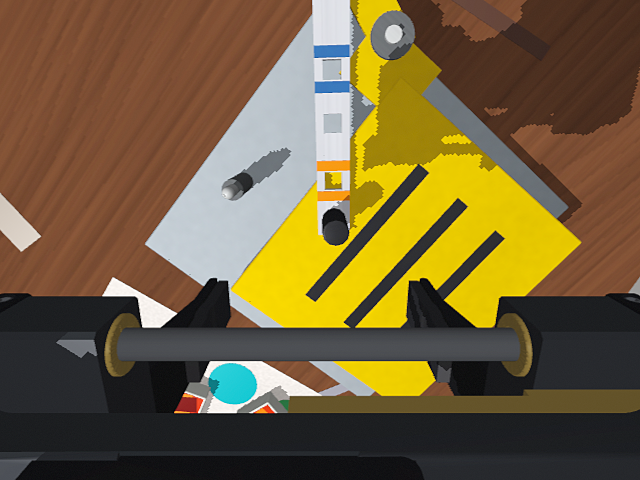

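The wrist view puts the knob top at (336,230), close to my prediction of (333,233). The peg top is at about (232,190). Next I'll lower and grasp the knob.

Call:
arm_command(delta_rot=[[0, 0, 0], [0, 0, 0], [0, 0, 0], [0, 0, 0], [0, 0, 0], [0, 0, 0], [0, 0, 0], [0, 0, 0], [0, 0, 0], [0, 0, 0], [0, 0, 0], [0, 0, 0]], delta_pos=[[0.007, 0.004, 0.02], [0.007, 0.004, 0.05], [0.007, 0.004, 0.08], [0.007, 0.004, 0.088], [0.007, 0.004, 0.088], [0.007, 0.004, 0.088], [0.007, 0.004, 0.088], [0.007, 0.004, 0.088], [0.007, 0.004, 0.088], [0.007, 0.004, 0.088], [0.007, 0.004, 0.088], [0.007, 0.004, 0.088]], gripper=[-1, -1, -1, -1, 0.6, 0.9, 0.9, 0.9, 0.9, 0.9, 0.9, 0.9], grip_force=20)

```text
time: 3.15
position: [0.4828, 0.2148, 0.0725]
tool_rot: [0.425, 0.905, 0.0, 0.0]
ft_force: [0.8, -0.2, 0.1]
grip_width: 0.0415
grip_force: 0.0
```

```bash
python3 - <<'E'
from plan import *
o=st()
k0=knob(0,.09,0);print(np.round(k0,3))
wp=[]
for l in (.12,.25): k=knob(0,.09,l);wp.append((k[0],k[1],k[2]-.016,k[3]))
for s in (.25,.5,.75,1.):
    k=knob(1.4*s,.09-1.93*s,.25);wp.append((k[0],k[1],k[2]-.016,k[3]))
k=knob(1.4,-1.84,0);wp.append((k[0],k[1],k[2]-.016,k[3]))
deltas(wp,start=(k0[0],k0[1],.072,k0[3]))
E
```

```text
t 3.15 p [0.4828 0.2148 0.0725] rotmat [[-0.64, 0.769, 0.001], [0.769, 0.64, 0.0], [-0.0, 0.001, -1.0]] F [ 0.8 -0.2  0.1] w 0.04154053892471315 0.0
[0.486 0.219 0.088 2.271]
rot [0.0, 0.0, 0.0] pos [0.004, -0.0, -0.025]  w [0.484, 0.223, 0.097, 2.271]
rot [0.0, 0.0, 0.0] pos [0.013, 0.0, -0.051]  w [0.478, 0.229, 0.123, 2.271]
rot [0.0, 0.0, 7.6] pos [-0.005, -0.048, -0.051]  w [0.453, 0.184, 0.123, 2.138]
rot [0.0, 0.0, 15.2] pos [-0.026, -0.087, -0.051]  w [0.437, 0.143, 0.123, 2.006]
rot [0.0, 0.0, 22.8] pos [-0.047, -0.116, -0.051]  w [0.428, 0.108, 0.123, 1.873]
rot [0.0, 0.0, 30.4] pos [-0.065, -0.133, -0.051]  w [0.427, 0.084, 0.123, 1.741]
rot [0.0, 0.0, 30.4] pos [-0.076, -0.139, 0.0]  w [0.429, 0.072, 0.072, 1.741]
```

Call:
arm_command(delta_rot=[[0, 0, 0], [0, 0, 0], [0, 0, 0], [0, 0, 0], [0, 0, 0], [0, 0, 0]], delta_pos=[[0, 0, 0], [0, 0, 0], [0, 0, 0], [0, 0, 0], [0, 0, 0], [0, 0, 0]], gripper=[1, 1, 1, 1, 1, 1])

```text
time: 3.65
position: [0.4825, 0.2146, 0.072]
tool_rot: [0.425, 0.905, -0.0, -0.0]
ft_force: [0.5, 0.0, -0.4]
grip_width: 0.0037
grip_force: 0.0
```

```bash
python3 - <<'E'
from plan import *
o=st()
E
```

```text
t 3.65 p [0.4825 0.2146 0.072 ] rotmat [[-0.639, 0.769, -0.0], [0.769, 0.639, -0.0], [0.0, -0.0, -1.0]] F [ 0.5  0.  -0.4] w 0.003659546084858054 0.0
```

```bash
python3 - <<'E'
from plan import *
o=st();c=shot("wrist",'w2')
print(np.round(c["mount"],3).tolist(),c["fx"])
k=knob(0,.09,0);P=campose(c,o)
print(w2pix(c,P,(k[0],k[1],.109)),w2pix(c,P,o["position"]))
E
```

```text
t 3.65 p [0.4825 0.2146 0.072 ] rotmat [[-0.639, 0.769, -0.0], [0.769, 0.639, -0.0], [0.0, -0.0, -1.0]] F [ 0.5  0.  -0.4] w 0.003659546084858054 0.0
[[0.001, -0.956, -0.292, 0.08], [1.0, 0.001, 0.001, -0.0], [-0.001, -0.292, 0.956, -0.199], [0.0, 0.0, 0.0, 1.0]] 363.78094172763537
(np.float64(329.6524213450495), np.float64(296.330551076524)) (np.float64(317.78513220767803), np.float64(269.90498888366744))
```

View pics/w2.png

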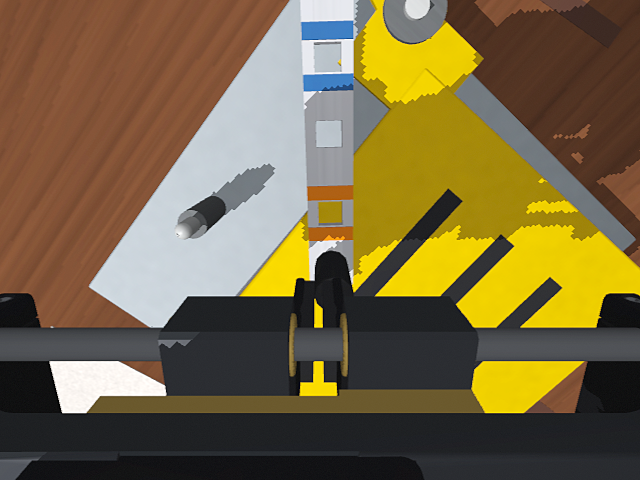

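```bash
python3 - <<'E'
from plan import *
c=viewer.camera("wrist")
o2=status.get_obs();P2=campose(c,o2)
T=np.eye(4);T[:3,:3]=[[-0.64,.768,-.002],[.768,.64,-.001],[0,-.002,-1]];T[:3,3]=[0.4831,0.2064,0.1596];P1=T@np.array(c["mount"])
for n,P,L in(('v1',P1,dict(air=(333,180,.066),load=(332,69,.066),hinge=(394,34,.06),peg=(230,190,.075),knob=(336,230,.109))),('v2',P2,dict(air=(330,212,.066),load=(327,57,.066),mid=(329,134,.066),hinge=(418,7,.06),peg=(181,232,.075),knob=(331,295,.109),knob2=(331,265,.109)))):
    for k,(u,v,z) in L.items(): print(n,k,np.round(pix2w(c,P,(u,v),z)[:2],4))
print('peg',D((-.1537,-.0383)),'hinge',D((-.13,.13)))
for s in(.05,.09,.13):
  a=knob(0,s,0);print(s,'knob',a[:2])
E
```

```text
v1 air [0.4668 0.2447]
v1 load [0.4132 0.3061]
v1 hinge [0.4325 0.3539]
v1 peg [0.4088 0.1877]
v1 knob [0.4864 0.2225]
v2 air [0.4666 0.2448]
v2 load [0.4128 0.3057]
v2 mid [0.4381 0.2775]
v2 hinge [0.4329 0.3538]
v2 peg [0.4082 0.184 ]
v2 knob [0.4865 0.22  ]
v2 knob2 [0.4763 0.232 ]
peg [0.40936559 0.18353835] hinge [0.43321705 0.35181695]
0.05 knob [np.float64(0.47992950238458754), np.float64(0.21383998273684474)]
0.09 knob [np.float64(0.4863984953348137), np.float64(0.21907116817122044)]
0.13 knob [np.float64(0.49265312215814133), np.float64(0.22455685993614963)]
```

```bash
python3 - <<'E'
import cv2,numpy as np
p=cv2.imread('pics/raw_w2.png')[180:400,240:420]
p=np.clip((p/255.)**.5*255,0,255).astype('uint8')
cv2.imwrite('pics/w2c.png',cv2.resize(p,None,fx=2.7,fy=2.7,interpolation=cv2.INTER_CUBIC))
E
```

```text
(no output)
```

View pics/w2c.png

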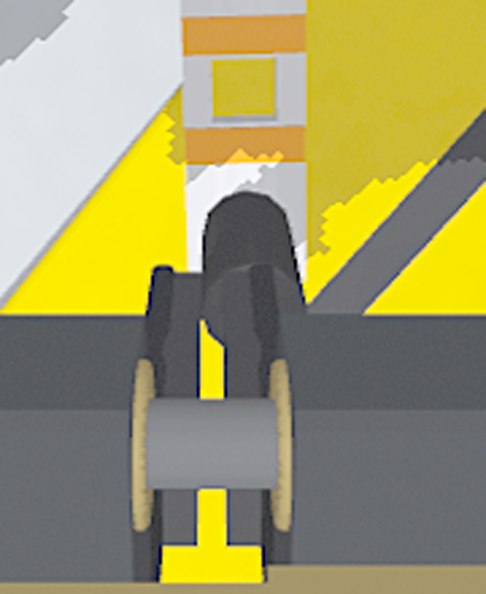

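```bash
python3 - <<'E'
from plan import *
o=status.get_obs();c=shot("scene",'s2',(340,140,500,270),5)
P=campose(c); p=np.array(o["position"])
f=lambda X:[(float(a)-b)*5 for a,b in zip(w2pix(c,P,X),(340,140))]
print('tcp',f(p),'+37',f(p+[0,0,.037]),'knob top',f((.487,.2205,.108)),'bot',f((.487,.2205,.066)))
E
```

```text
tcp [346.32788285586855, 431.8695643931328] +37 [356.29908283316524, 376.9440810916714] knob top [370.5474107611576, 385.54197874444327] bot [358.91169298942486, 447.5990228651395]
```

View pics/s2.png

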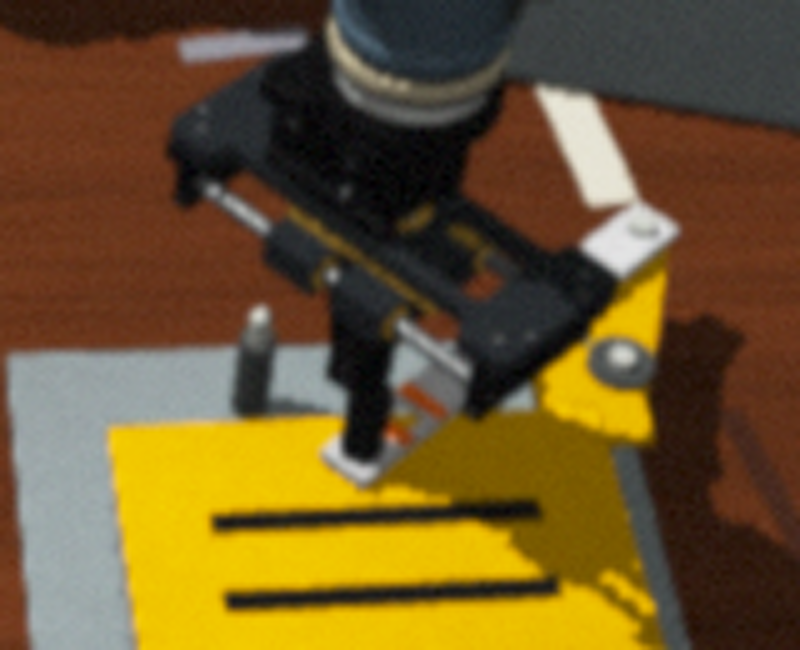

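The crop and the scene view both show the fingers ending about 35 mm above the reported TCP, so they closed just over the knob top. I'll open, go 33 mm lower and close again.

Call:
arm_command(delta_rot=[[0, 0, 0], [0, 0, 0], [0, 0, 0], [0, 0, 0], [0, 0, 0], [0, 0, 0], [0, 0, 0], [0, 0, 0], [0, 0, 0], [0, 0, 0], [0, 0, 0], [0, 0, 0]], delta_pos=[[0, 0, -0.015], [0, 0, -0.015], [0.001, 0.006, -0.015], [0.001, 0.006, -0.015], [0.001, 0.006, -0.015], [0.001, 0.006, -0.015], [0.001, 0.006, -0.015], [0.001, 0.006, -0.015], [0.001, 0.006, 0.0], [0.001, 0.006, 0.01], [0.001, 0.006, 0.02], [0.001, 0.006, 0.027]], gripper=[0, 0, 0, 0, 0, 0, 0, 0, 0, 0, 0, 0])

```text
time: 4.8
position: [0.4858, 0.219, 0.0438]
tool_rot: [0.425, 0.905, -0.001, -0.001]
ft_force: [-0.4, -0.0, -0.8]
grip_width: 0.0436
grip_force: 0.0
```

Call:
arm_command(delta_rot=[[0, 0, 0], [0, 0, 0], [0, 0, 0], [0, 0, 0], [0, 0, 0], [0, 0, 0], [0, 0, 0], [0, 0, 0], [0, 0, 0], [0, 0, 0]], delta_pos=[[0, 0, 0.003], [0, 0, 0.006], [0, 0, 0.006], [0, 0, 0.006], [0, 0, 0.006], [0, 0, 0.006], [0, 0, 0.006], [0, 0, 0.006], [0, 0, 0.006], [0, 0, 0.006]], gripper=[0, 1, 1, 1, 1, 1, 1, 1, 1, 1])

```text
time: 5.63
position: [0.4869, 0.2192, 0.0393]
tool_rot: [0.425, 0.905, 0.0, 0.0]
ft_force: [0.1, -1.0, 0.4]
grip_width: 0.0198
grip_force: 20.0
```

```bash
python3 - <<'E'
from plan import *
o=st()
E
```

```text
t 5.63 p [0.4869 0.2192 0.0393] rotmat [[-0.639, 0.769, 0.001], [0.769, 0.639, 0.0], [-0.0, 0.001, -1.0]] F [ 0.1 -1.   0.4] w 0.019800408546756222 19.999489579349756
```

Call:
arm_command(delta_rot=[[0, 0, 0], [0, 0, 0], [0, 0, 0], [0, 0, 0], [0, 0, 0], [0, 0, 3.8], [0, 0, 7.6], [0, 0, 11.4], [0, 0, 15.2], [0, 0, 19], [0, 0, 22.8], [0, 0, 22.8]], delta_pos=[[0.001, 0, -0.012], [0.004, 0, -0.025], [0.008, 0, -0.038], [0.013, 0, -0.051], [0.013, 0, -0.051], [0.005, -0.024, -0.051], [-0.005, -0.048, -0.051], [-0.015, -0.068, -0.051], [-0.026, -0.087, -0.051], [-0.036, -0.102, -0.051], [-0.047, -0.116, -0.051], [-0.047, -0.116, -0.051]], gripper=[1, 1, 1, 1, 1, 1, 1, 1, 1, 1, 1, 1])

```text
time: 6.63
position: [0.4271, 0.106, 0.0897]
tool_rot: [0.596, 0.803, -0.001, 0.001]
ft_force: [-0.0, -3.2, 0.2]
grip_width: 0.0193
grip_force: 20.0
```

```bash
python3 - <<'E'
from plan import *
o=st()
wp=[]
for s,l in((.85,.25),(1,.25),(1,.12),(1,0)):
    k=knob(1.4*s,.09-1.93*s,l);wp.append((k[0],k[1],k[2]-.049,k[3]))
deltas(wp)
E
```

```text
t 6.63 p [0.4271 0.106  0.0897] rotmat [[-0.289, 0.957, -0.0], [0.957, 0.289, -0.002], [-0.002, -0.001, -1.0]] F [-0.  -3.2  0.2] w 0.01925023585666686 20.0007655704394
rot [-0.0, 0.1, 2.5] pos [-0.008, -0.003, 0.0]  w [0.427, 0.097, 0.09, 1.82]
rot [-0.0, 0.1, 7.1] pos [-0.021, -0.007, 0.0]  w [0.427, 0.084, 0.09, 1.741]
rot [-0.0, 0.1, 7.1] pos [-0.029, -0.008, 0.026]  w [0.428, 0.076, 0.064, 1.741]
rot [-0.0, 0.1, 7.1] pos [-0.033, -0.008, 0.051]  w [0.429, 0.072, 0.039, 1.741]
```

Call:
arm_command(delta_rot=[[0, 0, 2.5], [0, 0, 5], [0, 0, 7.1], [0, 0, 7.1], [0, 0, 7.1]], delta_pos=[[-0.008, -0.003, 0], [-0.015, -0.005, 0], [-0.021, -0.007, 0], [-0.021, -0.007, 0], [-0.021, -0.007, 0]], gripper=[1, 1, 1, 1, 1])

```text
time: 7.05
position: [0.4275, 0.0857, 0.0901]
tool_rot: [0.644, 0.765, -0.0, 0.001]
ft_force: [-0.7, -2.5, 0.1]
grip_width: 0.0193
grip_force: 20.0
```

```bash
python3 - <<'E'
from plan import *
o=st();c=shot("wrist",'w3',(200,0,440,300),2)
P=campose(c,o)
f=lambda X:[round((float(a)-b)*2) for a,b in zip(w2pix(c,P,X),(200,0))]
h=D((-.13,.13));piv=D(np.array([-.13,.13])+.085*np.array([np.cos(4.2274),np.sin(4.2274)]))
pg=D((-.1537,-.0383))
print('pegtop',f((*pg,.075)),'hinge',f((*h,.06)),'pivot',f((*piv,.068)),'hole', [f((*(piv+r*(pg-piv)/np.hypot(*(pg-piv))),.066+r*np.sin(.25))) for r in(.0947,)])
k=knob(1.4,-1.84,.25);deltas([(k[0],k[1],.09,k[3])])
E
```

```text
t 7.05 p [0.4275 0.0857 0.0901] rotmat [[-0.172, 0.985, 0.001], [0.985, 0.172, -0.001], [-0.002, 0.001, -1.0]] F [-0.7 -2.5  0.1] w 0.019307381082271154 19.997221394442022
pegtop [231, 181] hinge [460, -573] pivot [233, -231] hole [[231, 177]]
rot [0.0, 0.1, 0.2] pos [-0.002, -0.001, 0.0]  w [0.427, 0.084, 0.09, 1.741]
```

View pics/w3.png

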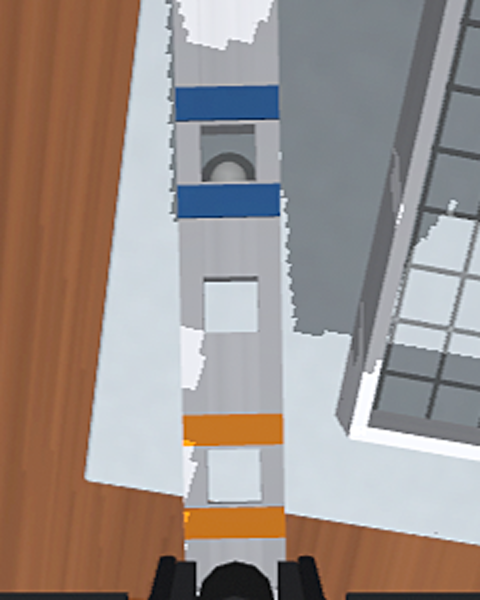

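The hole centre (229,153 in the crop) sits slightly towards the pivot from the peg (229,178), as expected for a raised stay. I'll lower along the arc.

Call:
arm_command(delta_rot=[[0, 0, 0], [0, 0, 0], [0, 0, 0], [0, 0, 0], [0, 0, 0], [0, 0, 0], [0, 0, 0], [0, 0, 0]], delta_pos=[[-0.005, -0.001, 0.008], [-0.008, -0.001, 0.016], [-0.01, -0.001, 0.024], [-0.011, -0.001, 0.031], [-0.0125, -0.001, 0.038], [-0.0135, -0.001, 0.044], [-0.0135, -0.001, 0.047], [-0.0135, -0.001, 0.047]], gripper=[1, 1, 1, 1, 1, 1, 1, 1])

```text
time: 7.77
position: [0.4278, 0.0732, 0.0423]
tool_rot: [0.644, 0.765, -0.0, -0.001]
ft_force: [1.4, -1.4, 0.3]
grip_width: 0.0197
grip_force: 20.0
```

```bash
python3 - <<'E'
from plan import *
o=st();k=knob(1.4,-1.84,0);deltas([(k[0],k[1],.039,k[3])])
E
```

```text
t 7.77 p [0.4278 0.0732 0.0423] rotmat [[-0.171, 0.985, -0.001], [0.985, 0.171, -0.0], [0.0, -0.001, -1.0]] F [ 1.4 -1.4  0.3] w 0.019719700023248316 20.000405847094953
rot [-0.1, -0.0, 0.1] pos [-0.002, 0.001, 0.003]  w [0.429, 0.072, 0.039, 1.741]
```

Call:
arm_command(delta_rot=[[0, 0, 0], [0, 0, 0], [0, 0, 0], [0, 0, 0], [0, 0, 0], [0, 0, 0], [0, 0, 0], [0, 0, 0], [0, 0, 0], [0, 0, 0], [0, 0, 0], [0, 0, 0]], delta_pos=[[-0.0005, 0, 0.003], [-0.0005, 0, 0.003], [0, 0, 0], [0, 0, 0], [0, 0, 0], [0, 0, 0], [0, 0, -0.03], [0, 0, -0.07], [0, 0, -0.11], [0, 0, -0.14], [0, 0, -0.14], [0, 0, -0.14]], gripper=[1, 1, -0.7, -0.7, -0.7, -0.7, -0.7, -0.7, -0.7, -0.7, -0.7, -0.7])

```text
time: 8.77
position: [0.4294, 0.0733, 0.1849]
tool_rot: [0.644, 0.765, 0.001, 0.002]
ft_force: [-0.2, 0.0, 0.3]
grip_width: 0.0719
grip_force: 0.0
```

```bash
python3 - <<'E'
from plan import *
o=st();c=shot("wrist",'w4')
P=campose(c,o); pg=D((-.1537,-.0383))
print('pegtop',w2pix(c,P,(*pg,.075)),'knob',w2pix(c,P,(.429,.072,.108)))
E
```

```text
t 8.77 p [0.4294 0.0733 0.1849] rotmat [[-0.171, 0.985, 0.005], [0.985, 0.171, -0.0], [-0.001, 0.005, -1.0]] F [-0.2  0.   0.3] w 0.07189401665755066 0.0
pegtop (np.float64(315.88007649918575), np.float64(85.00538092505354)) knob (np.float64(316.33516285244264), np.float64(234.96806147304235))
```

View pics/w4.png

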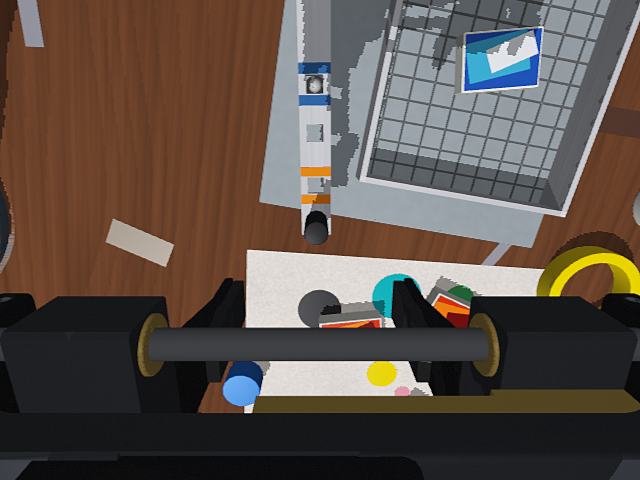

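The peg shows in the blue hole at (315,85), so the stay is home. The dry canvas's corners are at (463,33), (543,27), (539,86) and (459,94).

```bash
python3 - <<'E'
from plan import *
import pickle
o=status.get_obs();P=campose(viewer.camera("wrist"),o);c=viewer.camera("wrist")
w=np.array([pix2w(c,P,q,.028)[:2] for q in[(463,33),(543,27),(539,86),(459,94)]])
a=w[1]-w[0]+w[2]-w[3];print(w,'ctr',w.mean(0),'sides',np.hypot(*(w[1]-w[0])),np.hypot(*(w[2]-w[1])),'long yaw',np.degrees(np.arctan2(a[1],a[0])),'boxframe',w.mean(0)-X0)
t=pickle.load(open('top.pkl','rb'));Q=np.array(t["pose"])
for n,u,z in(('red',(371,116),.166),('gold',(415,122),.166),('or',(462,132),.166),('solv',(260,114),.19)):print(n,pix2w(t,Q,u,z)[:2])
E
```

```text
[[0.52540657 0.25162571]
 [0.59242262 0.26807776]
 [0.60545037 0.22224394]
 [0.53601194 0.20324698]] ctr [0.56482288 0.2362986 ] sides 0.06900594743739172 0.047649360050591456 long yaw 14.562749227484689 boxframe [0.00172288 0.0145986 ]
red [ 0.79641339 -0.07681602]
gold [ 0.78450943 -0.16273638]
or [ 0.7647618  -0.25396846]
solv [0.79314138 0.13773835]
```

```bash
python3 - <<'E'
from plan import *
deltas([(.565,.236,.12,3.396),(.565,.236,-.022,3.396)])
E
```

```text
rot [-0.1, -0.2, -94.7] pos [0.136, 0.164, 0.062]  w [0.565, 0.236, 0.12, 3.396]
rot [-0.1, -0.2, -94.7] pos [0.136, 0.165, 0.204]  w [0.565, 0.236, -0.022, 3.396]
```

Call:
arm_command(delta_rot=[[0, 0, -94.7], [0, 0, -94.7], [0, 0, -94.7], [0, 0, -94.7], [0, 0, -94.7], [0, 0, -94.7], [0, 0, -94.7], [0, 0, -94.7], [0, 0, -94.7], [0, 0, -94.7], [0, 0, -94.7], [0, 0, -94.7]], delta_pos=[[0.136, 0.164, 0], [0.136, 0.164, 0], [0.136, 0.164, 0], [0.136, 0.164, 0.04], [0.136, 0.164, 0.062], [0.136, 0.164, 0.062], [0.136, 0.164, 0.062], [0.136, 0.164, 0.062], [0.136, 0.164, 0.062], [0.136, 0.164, 0.062], [0.136, 0.164, 0.062], [0.136, 0.164, 0.062]], gripper=[-0.7, -0.7, -0.7, -0.7, -0.7, -0.7, -0.7, -0.7, -0.7, -0.7, -0.7, -0.7])

```text
time: 9.92
position: [0.5648, 0.235, 0.1182]
tool_rot: [-0.054, 0.999, -0.0, -0.003]
ft_force: [-0.1, -0.3, 0.2]
grip_width: 0.0736
grip_force: 0.0
```

Call:
arm_command(delta_rot=[[0, 0, -7], [0, 0, -13], [0, 0, -13], [0, 0, -13], [0, 0, -13]], delta_pos=[[0, 0, 0], [0, 0, 0], [0, 0, 0], [0, 0, 0], [0, 0, 0]], gripper=[-0.7, -0.7, -0.7, -0.7, -0.7])

```text
time: 10.33
position: [0.5657, 0.2352, 0.1198]
tool_rot: [-0.162, 0.987, -0.0, -0.001]
ft_force: [-1.0, -0.5, -0.4]
grip_width: 0.0741
grip_force: 0.0
```

```bash
python3 - <<'E'
from plan import *
st();deltas([(.565,.236,.12,3.396),(.565,.236,-.022,3.396)])
E
```

```text
t 10.33 p [0.5657 0.2352 0.1198] rotmat [[-0.947, -0.32, -0.003], [-0.32, 0.947, -0.0], [0.003, 0.0, -1.0]] F [-1.  -0.5 -0.4] w 0.07412581473475796 0.0
rot [0.0, -0.1, 4.1] pos [0.0, 0.001, -0.0]  w [0.565, 0.236, 0.12, 3.396]
rot [0.0, -0.1, 4.1] pos [0.0, 0.001, 0.142]  w [0.565, 0.236, -0.022, 3.396]
```

Call:
arm_command(delta_rot=[[0, 0, 4], [0, 0, 4], [0, 0, 4], [0, 0, 4], [0, 0, 4], [0, 0, 4], [0, 0, 4], [0, 0, 4]], delta_pos=[[0, 0.001, 0.04], [0, 0.001, 0.08], [0, 0.001, 0.11], [0, 0.001, 0.122], [0, 0.001, 0.13], [0, 0.001, 0.136], [0, 0.001, 0.14], [0, 0.001, 0.14]], gripper=[-0.7, -0.7, -0.7, -0.7, -0.7, -0.7, -0.7, -0.7])

```text
time: 11.0
position: [0.567, 0.2365, -0.0182]
tool_rot: [-0.129, 0.992, 0.0, 0.001]
ft_force: [-0.3, 0.2, 0.4]
grip_width: 0.0738
grip_force: 0.0
```

Call:
arm_command(delta_rot=[[0, 0, 0], [0, 0, 0], [0, 0, 0], [0, 0, 0], [0, 0, 0], [0, 0, 0], [0, 0, 0], [0, 0, 0]], delta_pos=[[0, 0, 0], [0, 0, 0], [0, 0, 0], [0, 0, 0], [0, 0, 0], [0, 0, 0], [0, 0, 0], [0, 0, 0]], gripper=[0.3, 0.3, 0.3, 0.3, 0.3, 0.3, 0.3, 0.3])

```text
time: 11.67
position: [0.5665, 0.2365, -0.0183]
tool_rot: [-0.129, 0.992, 0.0, 0.0]
ft_force: [-1.3, -0.1, 5.2]
grip_width: 0.0501
grip_force: 20.0
```

```bash
python3 - <<'E'
from plan import *
st();b=np.radians(182.6);deltas([(.5657,.236,.10,3.396),(.625,-.32,.10,b),(.625,-.32,-.018,b)])
E
```

```text
t 11.67 p [ 0.5665  0.2365 -0.0183] rotmat [[-0.967, -0.255, 0.001], [-0.255, 0.967, 0.0], [-0.001, 0.0, -1.0]] F [-1.3 -0.1  5.2] w 0.050115026130654175 19.998283982276917
rot [0.0, 0.1, 0.2] pos [0.001, -0.0, -0.118]  w [0.566, 0.236, 0.1, 3.396]
rot [0.0, 0.0, 12.2] pos [0.085, -0.553, -0.118]  w [0.625, -0.32, 0.1, 3.187]
rot [0.0, 0.0, 12.2] pos [0.085, -0.553, -0.0]  w [0.625, -0.32, -0.018, 3.187]
```

Call:
arm_command(delta_rot=[[0, 0, 0], [0, 0, 0], [0, 0, 0], [0, 0, 6], [0, 0, 12], [0, 0, 12], [0, 0, 12], [0, 0, 12], [0, 0, 12], [0, 0, 12], [0, 0, 12], [0, 0, 12]], delta_pos=[[0, 0, -0.03], [0, 0, -0.07], [0, -0.005, -0.105], [0.005, -0.03, -0.118], [0.01, -0.07, -0.118], [0.017, -0.11, -0.118], [0.024, -0.15, -0.118], [0.03, -0.19, -0.118], [0.036, -0.23, -0.118], [0.042, -0.27, -0.118], [0.048, -0.31, -0.118], [0.054, -0.35, -0.118]], gripper=[0.3, 0.3, 0.3, 0.3, 0.3, 0.3, 0.3, 0.3, 0.3, 0.3, 0.3, 0.3])

```text
time: 12.67
position: [0.6026, -0.1177, 0.0985]
tool_rot: [-0.024, 1.0, 0.0, -0.001]
ft_force: [0.5, -0.1, -0.9]
grip_width: 0.05
grip_force: 20.0
```

```bash
python3 - <<'E'
from plan import *
st();b=np.radians(182.6);deltas([(.625,-.32,.10,b),(.625,-.32,-.016,b)])
E
```

```text
t 12.67 p [ 0.6026 -0.1177  0.0985] rotmat [[-0.999, -0.049, -0.001], [-0.049, 0.999, 0.0], [0.001, 0.001, -1.0]] F [ 0.5 -0.1 -0.9] w 0.04997232521132568 19.998621940612793
rot [0.0, -0.1, 0.2] pos [-0.013, -0.203, -0.002]  w [0.625, -0.32, 0.1, 3.187]
rot [0.0, -0.1, 0.2] pos [-0.013, -0.203, 0.114]  w [0.625, -0.32, -0.016, 3.187]
```

Call:
arm_command(delta_rot=[[0, 0, 0], [0, 0, 0], [0, 0, 0], [0, 0, 0], [0, 0, 0], [0, 0, 0], [0, 0, 0], [0, 0, 0], [0, 0, 0], [0, 0, 0]], delta_pos=[[-0.003, -0.04, 0], [-0.006, -0.08, 0], [-0.009, -0.12, 0], [-0.012, -0.16, 0], [-0.013, -0.195, 0.01], [-0.013, -0.2, 0.045], [-0.013, -0.2, 0.08], [-0.013, -0.2, 0.1], [-0.013, -0.2, 0.108], [-0.013, -0.2, 0.113]], gripper=[0.3, 0.3, 0.3, 0.3, 0.3, 0.3, 0.3, 0.3, 0.3, 0.3])

```text
time: 13.5
position: [0.624, -0.3138, -0.0163]
tool_rot: [-0.024, 1.0, 0.002, -0.002]
ft_force: [-7.9, 4.3, 18.1]
grip_width: 0.0494
grip_force: 20.0
```

```bash
python3 - <<'E'
from plan import *
st()
E
```

```text
t 13.5 p [ 0.624  -0.3138 -0.0163] rotmat [[-0.999, -0.049, -0.005], [-0.049, 0.999, 0.003], [0.005, 0.003, -1.0]] F [-7.9  4.3 18.1] w 0.04944102412132563 20.01134991645813
```

Call:
arm_command(delta_rot=[[0, 0, 0], [0, 0, 0], [0, 0, 0], [0, 0, 0], [0, 0, 0], [0, 0, 0], [0, 0, 0], [0, 0, 0], [0, 0, 0], [0, 0, 0], [0, 0, 0], [0, 0, 0]], delta_pos=[[0, 0, -0.002], [0, 0, -0.002], [0, 0, -0.002], [0, 0, -0.002], [0, 0, -0.002], [0, 0, -0.002], [0, 0, -0.03], [0, 0.01, -0.07], [-0.003, 0.05, -0.11], [0, 0.09, -0.12], [0.003, 0.125, -0.12], [0.003, 0.125, -0.12]], gripper=[0.3, -0.7, -0.7, -0.7, -0.7, -0.7, -0.7, -0.7, -0.7, -0.7, -0.7, -0.7])

```text
time: 14.5
position: [0.616, -0.1836, 0.1085]
tool_rot: [-0.026, 1.0, 0.002, 0.0]
ft_force: [-0.7, -0.5, -0.3]
grip_width: 0.0743
grip_force: 0.0
```

```bash
cat > det.py <<'E'
from plan import *
def det(fn,z=.02,near=None,ztop=None):
    o=st();c=shot("wrist",fn);P=campose(c,o);im=np.array(c["pixels"]);h=cv2.cvtColor(im,cv2.COLOR_BGR2HSV)
    m=(((h[...,0]<16)|(h[...,0]>172))&(h[...,1]>170)&(h[...,2]>70)).astype('uint8')
    m=cv2.morphologyEx(m,cv2.MORPH_CLOSE,np.ones((5,5)))
    cs,_=cv2.findContours(m,cv2.RETR_EXTERNAL,cv2.CHAIN_APPROX_NONE)
    for k in cs:
        if cv2.contourArea(k)<400: continue
        w=np.array([pix2w(c,P,q,z)[:2] for q in k[:,0].astype(float)])
        (x,y),(a,b),t=cv2.minAreaRect((w*1000).astype(np.float32))
        if a<b:a,b,t=b,a,t+90
        t=(t+90)%180-90
        print('rect',k[:,0].min(0),k[:,0].max(0),'ctr',round(x/1e3,4),round(y/1e3,4),'size',round(a),round(b),'long yaw',round(t,1))
    return o,c
E
python3 - <<'E'
from det import *
det('w5')
E
```

```text
t 14.5 p [ 0.616  -0.1836  0.1085] rotmat [[-0.999, -0.053, 0.0], [-0.053, 0.999, 0.003], [-0.0, 0.003, -1.0]] F [-0.7 -0.5 -0.3] w 0.07426051444833243 0.0
rect [194 372] [253 412] ctr 0.7809 -0.2656 size 58 46 long yaw -87.0
rect [467 178] [553 268] ctr 0.6038 -0.0273 size 66 46 long yaw -15.7
rect [277 172] [362 266] ctr 0.6086 -0.1831 size 66 46 long yaw -23.3
rect [449  19] [519 129] ctr 0.4936 -0.0683 size 66 45 long yaw 15.9
rect [5 0] [103  74] ctr 0.4752 -0.3773 size 63 51 long yaw 72.5
```

```bash
python3 - <<'E'
from plan import *
y=np.radians(157.3);deltas([(.6086,-.1831,.1,y),(.6086,-.1831,-.025,y)])
E
```

```text
rot [0.1, -0.0, 25.8] pos [0.007, 0.003, 0.008]  w [0.609, -0.183, 0.1, 2.745]
rot [0.1, -0.0, 25.8] pos [0.007, 0.002, 0.133]  w [0.609, -0.183, -0.025, 2.745]
```

Call:
arm_command(delta_rot=[[0, 0, 7], [0, 0, 14], [0, 0, 21], [0, 0, 25.8], [0, 0, 25.8], [0, 0, 25.8], [0, 0, 25.8], [0, 0, 25.8], [0, 0, 25.8], [0, 0, 25.8]], delta_pos=[[0.007, 0.002, 0.01], [0.007, 0.002, 0.03], [0.007, 0.002, 0.05], [0.007, 0.002, 0.07], [0.007, 0.002, 0.09], [0.007, 0.002, 0.11], [0.007, 0.002, 0.12], [0.007, 0.002, 0.127], [0.007, 0.002, 0.131], [0.007, 0.002, 0.131]], gripper=[-0.7, -0.7, -0.7, -0.7, -0.7, -0.7, -0.7, -0.7, -0.7, -0.7])

```text
time: 15.38
position: [0.6098, -0.189, -0.0254]
tool_rot: [0.2, 0.98, 0.0, -0.0]
ft_force: [-0.2, 0.5, 0.7]
grip_width: 0.0736
grip_force: 0.0
```

Call:
arm_command(delta_rot=[[0, 0, 0], [0, 0, 0], [0, 0, 0], [0, 0, 0], [0, 0, 0], [0, 0, 0], [0, 0, 0], [0, 0, 0]], delta_pos=[[0, 0, 0], [0, 0, 0], [0, 0, 0], [0, 0, 0], [0, 0, 0], [0, 0, 0], [0, 0, 0], [0, 0, 0]], gripper=[0.3, 0.3, 0.3, 0.3, 0.3, 0.3, 0.3, 0.3])

```text
time: 16.05
position: [0.6104, -0.1886, -0.0241]
tool_rot: [0.199, 0.98, -0.0, 0.001]
ft_force: [-0.9, 1.9, 4.8]
grip_width: 0.0494
grip_force: 20.0
```

```bash
python3 - <<'E'
from plan import *
st();p=D((.045,.05));print(p);deltas([(*p,.09,np.pi),(*p,-.016,np.pi)])
E
```

```text
t 16.05 p [ 0.6104 -0.1886 -0.0241] rotmat [[-0.92, 0.391, 0.001], [0.391, 0.92, -0.0], [-0.001, 0.0, -1.0]] F [-0.9  1.9  4.8] w 0.04940126925708495 20.00067114830017
[0.60814498 0.27165948]
rot [-0.0, 0.1, -23.0] pos [0.182, 0.423, -0.114]  w [0.608, 0.272, 0.09, 3.142]
rot [-0.0, 0.1, -23.0] pos [0.182, 0.423, -0.008]  w [0.608, 0.272, -0.016, 3.142]
```

Call:
arm_command(delta_rot=[[0, 0, 0], [0, 0, 0], [0, 0, -4], [0, 0, -8], [0, 0, -12], [0, 0, -16], [0, 0, -20], [0, 0, -23], [0, 0, -23], [0, 0, -23], [0, 0, -23], [0, 0, -23]], delta_pos=[[0, 0, -0.035], [0, 0, -0.075], [0.013, 0.03, -0.105], [0.03, 0.065, -0.114], [0.045, 0.105, -0.114], [0.06, 0.14, -0.114], [0.076, 0.176, -0.114], [0.092, 0.213, -0.114], [0.107, 0.25, -0.114], [0.123, 0.286, -0.114], [0.139, 0.323, -0.114], [0.154, 0.358, -0.114]], gripper=[0.3, 0.3, 0.3, 0.3, 0.3, 0.3, 0.3, 0.3, 0.3, 0.3, 0.3, 0.3])

```text
time: 17.05
position: [0.6071, 0.203, 0.0885]
tool_rot: [-0.0, 1.0, -0.0, -0.001]
ft_force: [2.3, -0.4, -0.7]
grip_width: 0.05
grip_force: 20.0
```

Call:
arm_command(delta_rot=[[0, 0, 0], [0, 0, 0], [0, 0, 0], [0, 0, 0]], delta_pos=[[0, 0.03, 0], [0, 0.06, 0], [0, 0.07, 0], [0, 0.07, 0]], gripper=[0.3, 0.3, 0.3, 0.3])

```text
time: 17.38
position: [0.6072, 0.2737, 0.0884]
tool_rot: [-0.002, 1.0, 0.0, -0.0]
ft_force: [0.3, 0.2, 0.8]
grip_width: 0.0497
grip_force: 20.0
```

```bash
python3 - <<'E'
from plan import *
st();p=D((.045,.05));print(p);deltas([(*p,.09,np.pi),(*p,-.014,np.pi)])
E
```

```text
t 17.38 p [0.6072 0.2737 0.0884] rotmat [[-1.0, -0.004, -0.0], [-0.004, 1.0, 0.0], [0.0, 0.0, -1.0]] F [0.3 0.2 0.8] w 0.049688359401530706 20.000227689743042
[0.60814498 0.27165948]
rot [0.0, -0.0, 0.2] pos [-0.001, -0.002, -0.002]  w [0.608, 0.272, 0.09, 3.142]
rot [0.0, -0.0, 0.2] pos [-0.001, -0.002, 0.102]  w [0.608, 0.272, -0.014, 3.142]
```

Call:
arm_command(delta_rot=[[0, 0, 0], [0, 0, 0], [0, 0, 0], [0, 0, 0], [0, 0, 0], [0, 0, 0], [0, 0, 0], [0, 0, 0], [0, 0, 0], [0, 0, 0], [0, 0, 0], [0, 0, 0]], delta_pos=[[-0.001, -0.003, 0.035], [-0.001, -0.003, 0.07], [-0.001, -0.003, 0.09], [-0.001, -0.003, 0.1], [-0.001, -0.003, 0.101], [-0.001, -0.003, 0.101], [-0.001, -0.003, 0.1], [-0.001, -0.003, 0.1], [-0.001, -0.003, 0.1], [-0.001, -0.003, 0.07], [-0.001, -0.003, 0.03], [-0.001, -0.003, 0]], gripper=[0.3, 0.3, 0.3, 0.3, 0.3, -0.45, -0.45, -0.45, -0.45, -0.45, -0.45, -0.45])

```text
time: 18.38
position: [0.6098, 0.2683, 0.092]
tool_rot: [-0.0, 1.0, 0.0, 0.001]
ft_force: [1.5, 0.4, 0.7]
grip_width: 0.0628
grip_force: 0.0
```

Call:
arm_command(delta_rot=[[0, 0, 0], [0, 0, 4], [0, 0, 8], [0, 0, 13], [0, 0, 13], [0, 0, 13], [0, 0, 13], [0, 0, 13], [0, 0, 13], [0, 0, 13], [0, 0, 13], [0, 0, 13]], delta_pos=[[0, -0.04, 0], [0, -0.08, 0], [0, -0.12, 0], [0, -0.16, 0], [0, -0.2, 0], [0, -0.24, 0], [0, -0.27, 0], [0, -0.295, 0], [0, -0.295, 0], [0, -0.295, 0], [0, -0.295, 0], [0, -0.295, 0]], gripper=[-0.7, -0.7, -0.7, -0.7, -0.7, -0.7, -0.7, -0.7, -0.7, -0.7, -0.7, -0.7])

```text
time: 19.38
position: [0.6089, -0.0256, 0.0895]
tool_rot: [0.113, 0.994, 0.0, 0.0]
ft_force: [0.2, 0.3, -0.2]
grip_width: 0.074
grip_force: 0.0
```

```bash
python3 - <<'E'
from det import *
o,c=det('w6')
y=np.radians(164.5);deltas([(.604,-.0275,.09,y),(.604,-.0275,-.025,y)],o)
E
```

```text
t 19.38 p [ 0.6089 -0.0256  0.0895] rotmat [[-0.975, 0.224, 0.0], [0.224, 0.975, 0.0], [-0.0, 0.0, -1.0]] F [ 0.2  0.3 -0.2] w 0.0740117881122785 0.0
rect [283 187] [345 272] ctr 0.6039 -0.0283 size 66 46 long yaw -16.0
rect [165  29] [271 152] ctr 0.4936 -0.069 size 66 46 long yaw 15.9
rot [0.0, 0.0, 2.6] pos [0.004, -0.003, -0.0]  w [0.604, -0.028, 0.09, 2.871]
rot [0.0, 0.0, 2.6] pos [0.004, -0.003, 0.115]  w [0.604, -0.028, -0.025, 2.871]
```

Call:
arm_command(delta_rot=[[0, 0, 3], [0, 0, 3], [0, 0, 3], [0, 0, 3], [0, 0, 3], [0, 0, 3], [0, 0, 3], [0, 0, 3]], delta_pos=[[0.004, -0.003, 0.035], [0.004, -0.003, 0.07], [0.004, -0.003, 0.092], [0.004, -0.003, 0.104], [0.004, -0.003, 0.11], [0.004, -0.003, 0.113], [0.004, -0.003, 0.113], [0.004, -0.003, 0.113]], gripper=[-0.7, -0.7, -0.7, -0.7, -0.7, -0.7, -0.7, -0.7])

```text
time: 20.1
position: [0.6056, -0.0289, -0.0227]
tool_rot: [0.139, 0.99, -0.0, 0.001]
ft_force: [-0.3, 0.3, 1.0]
grip_width: 0.0739
grip_force: 0.0
```

Call:
arm_command(delta_rot=[[0, 0, 0], [0, 0, 0], [0, 0, 0], [0, 0, 0], [0, 0, 0], [0, 0, 0], [0, 0, 0], [0, 0, 0]], delta_pos=[[0, 0, 0], [0, 0, 0], [0, 0, 0], [0, 0, 0], [0, 0, 0], [0, 0, 0], [0, 0, 0], [0, 0, 0]], gripper=[0.3, 0.3, 0.3, 0.3, 0.3, 0.3, 0.3, 0.3])

```text
time: 20.77
position: [0.6046, -0.0291, -0.0235]
tool_rot: [0.139, 0.99, -0.0, 0.0]
ft_force: [0.3, 0.5, 4.2]
grip_width: 0.0497
grip_force: 20.0
```

```bash
python3 - <<'E'
from plan import *
st();p=D((.045,-.05));print(p);deltas([(*p,.09,np.pi)])
E
```

```text
t 20.77 p [ 0.6046 -0.0291 -0.0235] rotmat [[-0.961, 0.276, 0.0], [0.276, 0.961, -0.0], [-0.001, -0.0, -1.0]] F [0.3 0.5 4.2] w 0.04971239348356003 20.000526309013367
[0.60805498 0.17165952]
rot [-0.0, 0.0, -16.0] pos [0.052, 0.194, -0.114]  w [0.608, 0.172, 0.09, 3.142]
```

Call:
arm_command(delta_rot=[[0, 0, 0], [0, 0, 0], [0, 0, -4], [0, 0, -8], [0, 0, -12], [0, 0, -16], [0, 0, -16], [0, 0, -16], [0, 0, -16], [0, 0, -16]], delta_pos=[[0, 0, -0.035], [0, 0, -0.075], [0.008, 0.03, -0.105], [0.018, 0.065, -0.114], [0.027, 0.1, -0.114], [0.037, 0.14, -0.114], [0.047, 0.175, -0.114], [0.052, 0.193, -0.114], [0.052, 0.193, -0.114], [0.052, 0.193, -0.114]], gripper=[0.3, 0.3, 0.3, 0.3, 0.3, 0.3, 0.3, 0.3, 0.3, 0.3])

```text
time: 21.6
position: [0.607, 0.172, 0.0896]
tool_rot: [-0.001, 1.0, -0.0, -0.0]
ft_force: [0.7, 0.2, -0.9]
grip_width: 0.0501
grip_force: 20.0
```

```bash
python3 - <<'E'
from det import *
o,c=det('w7',z=.028)
p=D((.045,-.05));deltas([(*p,-.014,np.pi)])
E
```

```text
t 21.6 p [0.607  0.172  0.0896] rotmat [[-1.0, -0.003, -0.001], [-0.003, 1.0, -0.001], [0.001, -0.001, -1.0]] F [ 0.7  0.2 -0.9] w 0.050112837769063764 19.99998539686203
rect [267 236] [369 327] ctr 0.6429 0.172 size 77 77 long yaw -89.8
rect [412 193] [481 277] ctr 0.6044 0.2669 size 66 46 long yaw -0.0
rot [-0.0, -0.1, 0.1] pos [-0.001, 0.001, 0.104]  w [0.608, 0.172, -0.014, 3.142]
```

Call:
arm_command(delta_rot=[[0, 0, 0], [0, 0, 0], [0, 0, 0], [0, 0, 0], [0, 0, 0], [0, 0, 0], [0, 0, 0], [0, 0, 0], [0, 0, 0], [0, 0, 0], [0, 0, 0], [0, 0, 0]], delta_pos=[[-0.001, 0, 0.035], [-0.001, 0, 0.07], [-0.001, 0, 0.09], [-0.001, 0, 0.1], [-0.001, 0, 0.103], [-0.001, 0, 0.103], [-0.001, 0, 0.102], [-0.001, 0, 0.102], [-0.001, 0, 0.102], [-0.001, 0, 0.07], [-0.001, 0, 0.03], [-0.001, 0, 0]], gripper=[0.3, 0.3, 0.3, 0.3, 0.3, -0.45, -0.45, -0.45, -0.45, -0.45, -0.45, -0.45])

```text
time: 22.65
position: [0.6095, 0.1711, 0.093]
tool_rot: [-0.0, 1.0, 0.0, 0.001]
ft_force: [1.5, -0.7, -0.3]
grip_width: 0.063
grip_force: 0.0
```

```bash
python3 - <<'E'
from plan import *
st();y=np.radians(196);deltas([(.51,-.068,.09,y)])
E
```

```text
t 22.65 p [0.6095 0.1711 0.093 ] rotmat [[-1.0, -0.0, 0.002], [-0.0, 1.0, 0.0], [-0.002, 0.0, -1.0]] F [ 1.5 -0.7 -0.3] w 0.06298363955927787 0.0
rot [-0.0, 0.1, -16.0] pos [0.099, -0.239, 0.003]  w [0.51, -0.068, 0.09, 3.421]
```

Call:
arm_command(delta_rot=[[0, 0, 0], [0, 0, -4], [0, 0, -8], [0, 0, -12], [0, 0, -16], [0, 0, -16], [0, 0, -16], [0, 0, -16], [0, 0, -16], [0, 0, -16]], delta_pos=[[0.01, -0.04, 0], [0.025, -0.075, 0], [0.04, -0.11, 0], [0.055, -0.145, 0], [0.07, -0.18, 0], [0.085, -0.215, 0], [0.099, -0.239, 0], [0.1, -0.239, 0], [0.1, -0.239, 0], [0.1, -0.239, 0]], gripper=[-0.7, -0.7, -0.7, -0.7, -0.7, -0.7, -0.7, -0.7, -0.7, -0.7])

```text
time: 23.48
position: [0.5094, -0.0679, 0.0909]
tool_rot: [-0.139, 0.99, -0.0, 0.001]
ft_force: [-0.1, 1.0, 0.7]
grip_width: 0.0742
grip_force: 0.0
```

```bash
python3 - <<'E'
from det import *
o,c=det('w8')
y=np.radians(196);deltas([(.494,-.069,.09,y),(.494,-.069,-.025,y)],o)
E
```

```text
t 23.48 p [ 0.5094 -0.0679  0.0909] rotmat [[-0.961, -0.275, 0.002], [-0.275, 0.961, -0.0], [-0.002, -0.001, -1.0]] F [-0.1  1.   0.7] w 0.0741566064573358 0.0
rect [325 159] [387 245] ctr 0.4775 -0.0485 size 66 45 long yaw 16.1
rot [-0.0, 0.1, -0.0] pos [0.015, 0.003, 0.001]  w [0.494, -0.069, 0.09, 3.421]
rot [-0.0, 0.1, -0.0] pos [0.015, 0.003, 0.116]  w [0.494, -0.069, -0.025, 3.421]
```

Call:
arm_command(delta_rot=[[0, 0, 0], [0, 0, 0], [0, 0, 0]], delta_pos=[[0.025, 0.027, 0], [0.025, 0.027, 0], [0.025, 0.027, 0]], gripper=[-0.7, -0.7, -0.7])

```text
time: 23.78
position: [0.4752, -0.0465, 0.09]
tool_rot: [-0.141, 0.99, 0.001, -0.001]
ft_force: [0.2, -1.0, -0.4]
grip_width: 0.0739
grip_force: 0.0
```

```bash
python3 - <<'E'
from det import *
o,c=det('w9')
E
```

```text
t 23.78 p [ 0.4752 -0.0465  0.09  ] rotmat [[-0.96, -0.279, -0.003], [-0.279, 0.96, 0.001], [0.002, 0.002, -1.0]] F [ 0.2 -1.  -0.4] w 0.07392617484843865 0.0
rect [285 197] [344 278] ctr 0.478 -0.0487 size 65 45 long yaw 16.2
```

Canvas 3 was knocked aside and now rests at (0.478,-0.0487). I'm grasping it there.

Call:
arm_command(delta_rot=[[0, 0, 0], [0, 0, 0], [0, 0, 0], [0, 0, 0], [0, 0, 0], [0, 0, 0], [0, 0, 0], [0, 0, 0]], delta_pos=[[-0.001, -0.003, 0.035], [-0.001, -0.003, 0.07], [-0.001, -0.003, 0.092], [-0.001, -0.003, 0.104], [-0.001, -0.003, 0.11], [-0.001, -0.003, 0.114], [-0.001, -0.003, 0.114], [-0.001, -0.003, 0.114]], gripper=[-0.7, -0.7, -0.7, -0.7, -0.7, -0.7, -0.7, -0.7])

```text
time: 24.5
position: [0.48, -0.0518, -0.0234]
tool_rot: [-0.139, 0.99, -0.0, 0.001]
ft_force: [-0.2, -0.6, -0.1]
grip_width: 0.0739
grip_force: 0.0
```

Call:
arm_command(delta_rot=[[0, 0, 0], [0, 0, 0], [0, 0, 0], [0, 0, 0], [0, 0, 0], [0, 0, 0], [0, 0, 0], [0, 0, 0]], delta_pos=[[0, 0, 0], [0, 0, 0], [0, 0, 0], [0, 0, 0], [0, 0, 0], [0, 0, 0], [0, 0, 0], [0, 0, 0]], gripper=[0.3, 0.3, 0.3, 0.3, 0.3, 0.3, 0.3, 0.3])

```text
time: 25.17
position: [0.479, -0.0516, -0.0235]
tool_rot: [-0.139, 0.99, -0.0, 0.0]
ft_force: [-0.2, 1.6, 5.9]
grip_width: 0.0493
grip_force: 20.0
```

```bash
python3 - <<'E'
from plan import *
st();p=D((-.043,0));print(p);deltas([(.55,.07,.13,np.pi),(*p,.13,np.pi)])
E
```

```text
t 25.17 p [ 0.479  -0.0516 -0.0235] rotmat [[-0.961, -0.275, 0.0], [-0.275, 0.961, -0.0], [-0.0, -0.0, -1.0]] F [-0.2  1.6  5.9] w 0.04927245592746282 20.000713169574738
[0.52010002 0.2217387 ]
rot [-0.0, 0.0, 16.0] pos [-0.102, 0.097, -0.153]  w [0.55, 0.07, 0.13, 3.142]
rot [-0.0, 0.0, 16.0] pos [-0.115, 0.251, -0.154]  w [0.52, 0.222, 0.13, 3.142]
```

Call:
arm_command(delta_rot=[[0, 0, 0], [0, 0, 0], [0, 0, 0], [0, 0, 4], [0, 0, 8], [0, 0, 12], [0, 0, 16], [0, 0, 16], [0, 0, 16], [0, 0, 16], [0, 0, 16], [0, 0, 16]], delta_pos=[[0, 0, -0.035], [0, 0, -0.075], [-0.025, 0.02, -0.11], [-0.055, 0.045, -0.135], [-0.08, 0.07, -0.15], [-0.102, 0.1, -0.153], [-0.105, 0.14, -0.153], [-0.108, 0.18, -0.153], [-0.112, 0.22, -0.153], [-0.115, 0.251, -0.153], [-0.115, 0.251, -0.153], [-0.115, 0.251, -0.153]], gripper=[0.3, 0.3, 0.3, 0.3, 0.3, 0.3, 0.3, 0.3, 0.3, 0.3, 0.3, 0.3])

```text
time: 26.17
position: [0.5194, 0.2228, 0.1286]
tool_rot: [-0.002, 1.0, -0.0, -0.0]
ft_force: [-0.6, -0.1, -1.4]
grip_width: 0.0496
grip_force: 20.0
```

```bash
python3 - <<'E'
from det import *
o,c=det('w10',z=.028)
p=D((-.043,0));deltas([(*p,-.014,np.pi)])
E
```

```text
t 26.17 p [0.5194 0.2228 0.1286] rotmat [[-1.0, -0.004, -0.001], [-0.004, 1.0, -0.001], [0.001, -0.001, -1.0]] F [-0.6 -0.1 -1.4] w 0.04956905108307927 20.000047981739044
rect [267 237] [369 327] ctr 0.573 0.2228 size 88 87 long yaw -89.7
rot [-0.0, -0.0, 0.1] pos [-0.0, 0.0, 0.143]  w [0.52, 0.222, -0.014, 3.142]
```

Call:
arm_command(delta_rot=[[0, 0, 0], [0, 0, 0], [0, 0, 0], [0, 0, 0], [0, 0, 0], [0, 0, 0], [0, 0, 0], [0, 0, 0], [0, 0, 0], [0, 0, 0], [0, 0, 0], [0, 0, 0]], delta_pos=[[0.002, 0, 0.04], [0.002, 0, 0.08], [0.002, 0, 0.11], [0.002, 0, 0.13], [0.002, 0, 0.139], [0.002, 0, 0.141], [0.002, 0, 0.141], [0.002, 0, 0.14], [0.002, 0, 0.14], [0.002, 0, 0.14], [0.002, 0, 0.105], [0.002, 0, 0.065]], gripper=[0.3, 0.3, 0.3, 0.3, 0.3, 0.3, -0.45, -0.45, -0.45, -0.45, -0.45, -0.45])

```text
time: 27.22
position: [0.5159, 0.2208, 0.0628]
tool_rot: [0.0, 1.0, -0.001, -0.003]
ft_force: [1.7, -0.0, 0.2]
grip_width: 0.0627
grip_force: 0.0
```

```bash
python3 - <<'E'
from plan import *
st();k=knob(1.4,-1.84,0);deltas([(.52,.16,.15,2.4),(k[0]-.001,k[1],.13,k[3]),(k[0]-.001,k[1],.039,k[3])])
c=shot("top",'t2',(140,100,520,380),2)
E
```

```text
t 27.22 p [0.5159 0.2208 0.0628] rotmat [[-1.0, 0.0, -0.007], [0.0, 1.0, -0.001], [0.007, -0.001, -1.0]] F [ 1.7 -0.   0.2] w 0.06269704304992793 0.0
rot [-0.2, -0.3, 42.5] pos [-0.004, -0.061, -0.087]  w [0.52, 0.16, 0.15, 2.4]
rot [-0.3, -0.3, 80.2] pos [0.089, -0.149, -0.066]  w [0.428, 0.072, 0.13, 1.741]
rot [-0.3, -0.3, 80.2] pos [0.088, -0.149, 0.025]  w [0.428, 0.072, 0.039, 1.741]
```

View pics/t2.png

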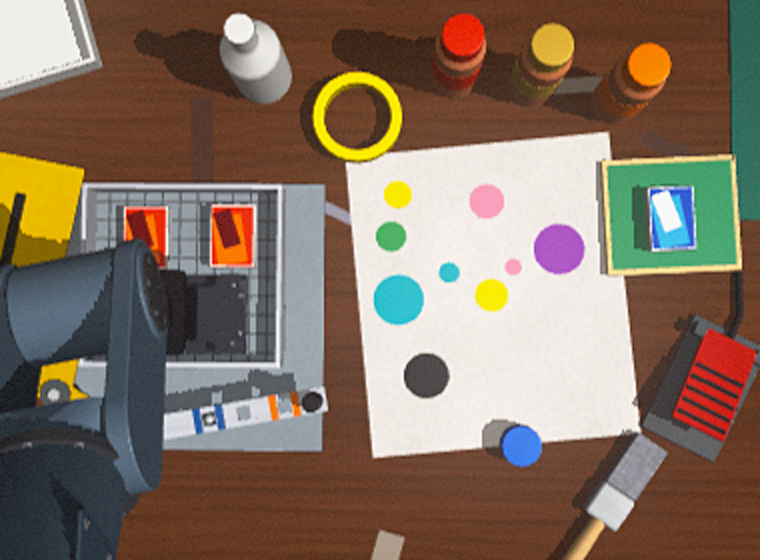

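The dry canvas is on the board at (672,218) in the crop. Two reds lie flat in the box, the third is under the gripper, and none are left on the bench. Next is the knob.

Call:
arm_command(delta_rot=[[0, 0, 0], [0, 0, 0], [0, 0, 7], [0, 0, 14], [0, 0, 21], [0, 0, 28], [0, 0, 35], [0, 0, 42], [0, 0, 49], [0, 0, 56], [0, 0, 63], [0, 0, 70]], delta_pos=[[0, 0, -0.04], [0, 0, -0.075], [0.005, -0.02, -0.085], [0.012, -0.04, -0.085], [0.025, -0.06, -0.085], [0.037, -0.08, -0.085], [0.05, -0.1, -0.085], [0.062, -0.12, -0.085], [0.075, -0.135, -0.08], [0.089, -0.149, -0.07], [0.089, -0.149, -0.066], [0.089, -0.149, -0.066]], gripper=[-0.5, -0.5, -0.5, -0.5, -0.5, -0.5, -0.3, -0.3, -0.3, -0.3, -0.3, -0.3])

```text
time: 28.27
position: [0.428, 0.0718, 0.1303]
tool_rot: [0.577, 0.817, -0.0, -0.0]
ft_force: [-0.1, 0.1, 0.5]
grip_width: 0.0567
grip_force: 0.0
```

Call:
arm_command(delta_rot=[[0, 0, 7], [0, 0, 11], [0, 0, 11], [0, 0, 11]], delta_pos=[[0, 0, 0], [0, 0, 0], [0, 0, 0], [0, 0, 0]], gripper=[0, 0, 0, 0])

```text
time: 28.6
position: [0.4297, 0.0724, 0.1308]
tool_rot: [0.649, 0.761, 0.001, 0.001]
ft_force: [0.2, 0.7, 0.2]
grip_width: 0.0451
grip_force: 0.0
```

```bash
python3 - <<'E'
from det import *
o,c=det('w11',z=.028)
k=knob(1.4,-1.84,0);deltas([(k[0]-.001,k[1],.13,k[3]),(k[0]-.001,k[1],.038,k[3])])
P=campose(c,o);print(w2pix(c,P,(k[0],k[1],.108)))
E
```

```text
t 28.6 p [0.4297 0.0724 0.1308] rotmat [[-0.158, 0.987, 0.002], [0.987, 0.158, -0.0], [-0.0, 0.002, -1.0]] F [0.2 0.7 0.2] w 0.045139852410947486 0.0
rect [507 108] [604 178] ctr 0.6077 0.1697 size 66 46 long yaw 0.1
rect [415  14] [515  95] ctr 0.5179 0.2203 size 66 46 long yaw 0.0
rect [545   0] [639  49] ctr 0.6059 0.2599 size 67 32 long yaw 0.3
rot [0.1, 0.0, -0.6] pos [-0.0, -0.002, 0.001]  w [0.428, 0.072, 0.13, 1.741]
rot [0.1, 0.0, -0.6] pos [-0.0, -0.002, 0.093]  w [0.428, 0.072, 0.038, 1.741]
(np.float64(315.8730223231566), np.float64(257.65156511022644))
```

View pics/w11.png

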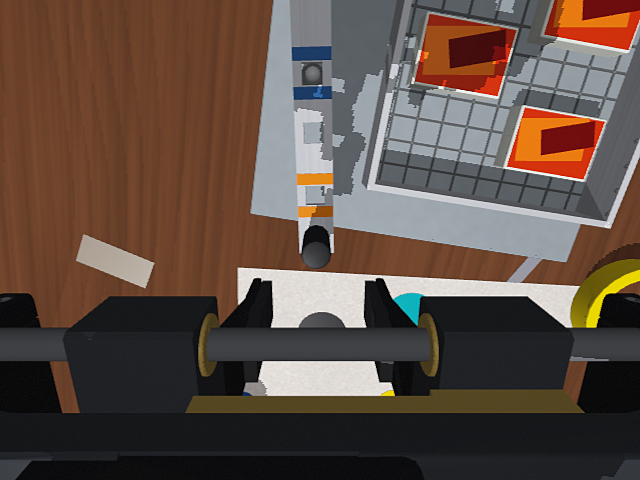

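All three reds lie flat in the box, and the knob top is at (316,256) as predicted. I'll lower and grip it.

Call:
arm_command(delta_rot=[[0, 0, 0], [0, 0, 0], [0, 0, 0], [0, 0, 0], [0, 0, 0], [0, 0, 0], [0, 0, 0], [0, 0, 0], [0, 0, 0], [0, 0, 0], [0, 0, 0], [0, 0, 0]], delta_pos=[[0, -0.001, 0.03], [0, -0.001, 0.06], [0, -0.001, 0.08], [0, -0.001, 0.09], [0, -0.001, 0.092], [0, -0.001, 0.092], [0, -0.001, 0.092], [0, -0.001, 0.092], [0, -0.001, 0.092], [0, -0.001, 0.092], [0, -0.001, 0.092], [0, -0.001, 0.092]], gripper=[0, 0, 0, 0, 0.9, 0.9, 0.9, 0.9, 0.9, 0.9, 0.9, 0.9])

```text
time: 29.65
position: [0.4289, 0.0721, 0.0385]
tool_rot: [0.649, 0.76, 0.0, 0.001]
ft_force: [0.8, -0.8, 1.2]
grip_width: 0.0194
grip_force: 20.0
```

```bash
python3 - <<'E'
from plan import *
st();wp=[]
for c,s,l in((1.4,-1.84,.12),(1.4,-1.84,.25),(1.14,-1.53,.25),(.875,-1.22,.25),(.61,-.91,.25),(.35,-.606,.25),(.35,-.606,.12),(.35,-.606,0)):
    k=knob(c,s,l);wp.append((k[0],k[1],k[2]-.05,k[3]))
deltas(wp)
E
```

```text
t 29.65 p [0.4289 0.0721 0.0385] rotmat [[-0.156, 0.988, 0.001], [0.988, 0.156, -0.0], [-0.0, 0.001, -1.0]] F [ 0.8 -0.8  1.2] w 0.019397653243098105 19.999806792475283
rot [0.1, 0.0, -0.7] pos [0.004, -0.0, -0.024]  w [0.428, 0.076, 0.063, 1.741]
rot [0.1, 0.0, -0.7] pos [0.012, -0.0, -0.05]  w [0.427, 0.084, 0.089, 1.741]
rot [0.1, 0.0, -3.6] pos [0.028, -0.006, -0.05]  w [0.418, 0.099, 0.089, 1.791]
rot [0.1, 0.0, -6.2] pos [0.048, -0.009, -0.05]  w [0.412, 0.118, 0.089, 1.836]
rot [0.1, 0.0, -8.8] pos [0.071, -0.006, -0.05]  w [0.411, 0.141, 0.089, 1.881]
rot [0.1, 0.0, -11.3] pos [0.094, 0.002, -0.05]  w [0.416, 0.166, 0.089, 1.925]
rot [0.1, 0.0, -11.3] pos [0.086, 0.004, -0.024]  w [0.419, 0.158, 0.063, 1.925]
rot [0.1, 0.0, -11.3] pos [0.082, 0.004, 0.0]  w [0.42, 0.154, 0.038, 1.925]
```

Call:
arm_command(delta_rot=[[0, 0, 0], [0, 0, 0], [0, 0, 0], [0, 0, -1], [0, 0, -1], [0, 0, -3.6], [0, 0, -5], [0, 0, -6.2], [0, 0, -7.5], [0, 0, -8.8], [0, 0, -10], [0, 0, -11]], delta_pos=[[0.001, 0, -0.012], [0.004, 0, -0.024], [0.008, 0, -0.037], [0.012, 0, -0.05], [0.012, 0, -0.05], [0.028, -0.006, -0.05], [0.038, -0.008, -0.05], [0.048, -0.009, -0.05], [0.06, -0.008, -0.05], [0.071, -0.006, -0.05], [0.083, -0.002, -0.05], [0.091, 0.001, -0.05]], gripper=[0.9, 0.9, 0.9, 0.9, 0.9, 0.9, 0.9, 0.9, 0.9, 0.9, 0.9, 0.9])

```text
time: 30.65
position: [0.4148, 0.1634, 0.0876]
tool_rot: [0.573, 0.82, -0.0, -0.0]
ft_force: [0.7, -1.6, 0.3]
grip_width: 0.0195
grip_force: 20.0
```

Call:
arm_command(delta_rot=[[0, 0, 0], [0, 0, 0], [0, 0, 0]], delta_pos=[[0, 0, 0], [0, 0, 0], [0, 0, 0]], gripper=[0.9, 0.9, 0.9])

```text
time: 30.9
position: [0.4146, 0.1624, 0.0877]
tool_rot: [0.574, 0.819, -0.0, -0.0]
ft_force: [-0.2, -0.1, -1.1]
grip_width: 0.0194
grip_force: 20.0
```

```bash
python3 - <<'E'
from plan import *
o=st();c=shot("wrist",'w12',(200,60,440,360),2)
P=campose(c,o);pg=D((-.1537,-.0383))
print('pegtop',[(a-b)*2 for a,b in zip(w2pix(c,P,(*pg,.075)),(200,60))])
k=[knob(.35,-.606,l) for l in(.25,.12,0)];deltas([(q[0],q[1],q[2]-.05,q[3]) for q in k])
E
```

```text
t 30.9 p [0.4146 0.1624 0.0877] rotmat [[-0.342, 0.94, -0.001], [0.94, 0.342, 0.0], [0.0, -0.001, -1.0]] F [-0.2 -0.1 -1.1] w 0.019363747888599007 20.00088687054813
pegtop [np.float64(243.09137284985013), np.float64(337.41381295639053)]
rot [-0.1, -0.0, -0.3] pos [0.003, 0.002, -0.001]  w [0.416, 0.166, 0.089, 1.925]
rot [-0.1, -0.0, -0.3] pos [-0.005, 0.002, 0.025]  w [0.419, 0.158, 0.063, 1.925]
rot [-0.1, -0.0, -0.3] pos [-0.01, 0.003, 0.05]  w [0.42, 0.154, 0.038, 1.925]
```

View pics/w12.png

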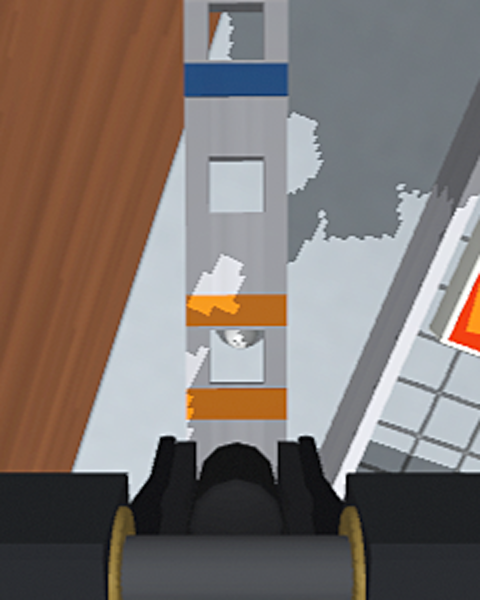

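The peg shows in the upper part of the orange hole (240,335 in the crop), which matches the expected parallax. I'll lower along the arc.

Call:
arm_command(delta_rot=[[0, 0, 0], [0, 0, 0], [0, 0, 0], [0, 0, 0], [0, 0, 0], [0, 0, 0], [0, 0, 0], [0, 0, 0]], delta_pos=[[0.001, 0.002, 0.008], [-0.002, 0.002, 0.016], [-0.005, 0.002, 0.025], [-0.007, 0.002, 0.032], [-0.009, 0.002, 0.039], [-0.01, 0.002, 0.044], [-0.01, 0.002, 0.047], [-0.01, 0.002, 0.047]], gripper=[0.9, 0.9, 0.9, 0.9, 0.9, 0.9, 0.9, 0.9])

```text
time: 31.62
position: [0.4203, 0.1531, 0.0404]
tool_rot: [0.574, 0.819, -0.0, -0.0]
ft_force: [1.0, -0.6, 0.4]
grip_width: 0.0196
grip_force: 20.0
```

```bash
python3 - <<'E'
from plan import *
o=st();q=knob(.35,-.606,0);deltas([(q[0],q[1],q[2]-.05,q[3])])
E
```

```text
t 31.62 p [0.4203 0.1531 0.0404] rotmat [[-0.342, 0.94, -0.001], [0.94, 0.342, -0.001], [-0.0, -0.001, -1.0]] F [ 1.  -0.6  0.4] w 0.01956584174808184 19.99978991691023
rot [-0.1, 0.0, -0.3] pos [0.001, 0.0, 0.002]  w [0.42, 0.154, 0.038, 1.925]
```

Call:
arm_command(delta_rot=[[0, 0, 0], [0, 0, 0], [0, 0, 0], [0, 0, 0], [0, 0, 0], [0, 0, 0], [0, 0, 0], [0, 0, 0], [0, 0, 0], [0, 0, 0], [0, 0, 0], [0, 0, 0]], delta_pos=[[0.0005, 0, 0.002], [0.0005, 0, 0.002], [0, 0, 0], [0, 0, 0], [0, 0, 0], [0, 0, 0], [0, 0, 0], [0, 0, -0.03], [0, 0, -0.07], [0, 0, -0.11], [0, 0, -0.13], [0, 0, -0.13]], gripper=[0.9, 0.9, -0.3, -0.3, -0.3, -0.3, -0.3, -0.3, -0.3, -0.3, -0.3, -0.3])

```text
time: 32.62
position: [0.4239, 0.1541, 0.1755]
tool_rot: [0.574, 0.819, 0.004, 0.004]
ft_force: [0.0, 0.8, -0.4]
grip_width: 0.0565
grip_force: 0.0
```

```bash
python3 - <<'E'
from plan import *
import pickle
o=st();c=shot("wrist",'w13',(220,0,420,300),2)
P=campose(c,o);pg=D((-.1537,-.0383))
piv=D(np.array([-.13,.13])+.085*np.array([np.cos(3.1774),np.sin(3.1774)]));u=(pg-piv)/np.hypot(*(pg-piv))
g=lambda X:[round((a-b)*2) for a,b in zip(w2pix(c,P,X),(220,0))]
print('pegtop',g((*pg,.075)),'knobtop level',g((*(piv+.208*u),.108)),'mid hole level',g((*(piv+.1355*u),.066)),'load',g((*(piv+.0947*u),.066)))
t=pickle.load(open('top.pkl','rb'));Q=np.array(t["pose"])
for l in[(700,357,.045),(646,502,.04),(665,455,.042)]:print(pix2w(t,Q,(300+l[0]/3.4,165+l[1]/3.4),l[2]))
E
```

```text
t 32.62 p [0.4239 0.1541 0.1755] rotmat [[-0.342, 0.94, 0.011], [0.94, 0.342, 0.001], [-0.003, 0.01, -1.0]] F [ 0.   0.8 -0.4] w 0.05653491170079496 0.0
pegtop [184, 375] knobtop level [184, 471] mid hole level [183, 272] load [182, 163]
[ 0.49612804 -0.37461131  0.045     ]
[ 0.404315   -0.34105969  0.04      ]
[ 0.43411306 -0.3527624   0.042     ]
```

View pics/w13.png

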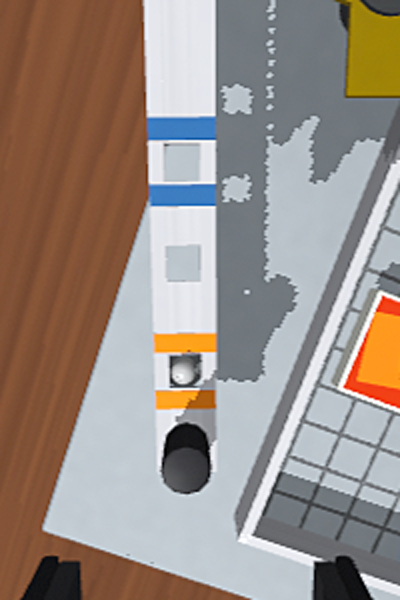

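The peg shows in the orange hole at (184,370) and the stay is level, since its holes and knob match the predictions. Next is the pedal.

```bash
python3 - <<'E'
from plan import *
deltas([(.432,-.3515,.13,1.925),(.432,-.3515,.03,1.925)])
E
```

```text
rot [0.4, 0.1, -0.3] pos [-0.478, -0.164, 0.043]  w [0.432, -0.352, 0.13, 1.925]
rot [0.4, 0.1, -0.3] pos [-0.478, -0.165, 0.143]  w [0.432, -0.352, 0.03, 1.925]
```

Call:
arm_command(delta_rot=[[0, 0, 0], [0, 0, 0], [0, 0, 0], [0, 0, 0], [0, 0, 0], [0, 0, 0], [0, 0, 0], [0, 0, 0], [0, 0, 0], [0, 0, 0], [0, 0, 0], [0, 0, 0]], delta_pos=[[-0.478, -0.164, 0], [-0.478, -0.164, 0], [-0.478, -0.164, 0], [-0.478, -0.164, 0], [-0.478, -0.164, 0], [-0.478, -0.164, 0], [-0.478, -0.164, 0], [-0.478, -0.164, 0], [-0.478, -0.164, 0], [-0.478, -0.164, 0], [-0.478, -0.164, 0], [-0.478, -0.164, 0]], gripper=[1, 1, 1, 1, 1, 1, 1, 1, 1, 1, 1, 1])

```text
time: 33.67
position: [0.4281, -0.3474, 0.1689]
tool_rot: [0.574, 0.819, 0.001, -0.002]
ft_force: [0.6, 0.1, 0.2]
grip_width: 0.0005
grip_force: 0.0
```

Call:
arm_command(delta_rot=[[0, 0, 0], [0, 0, 0], [0, 0, 0], [0, 0, 0]], delta_pos=[[0, 0, 0], [0, 0, 0], [0, 0, 0], [0, 0, 0]], gripper=[1, 1, 1, 1])

```text
time: 34.0
position: [0.4287, -0.344, 0.1698]
tool_rot: [0.573, 0.819, 0.001, -0.002]
ft_force: [0.1, -0.1, -0.4]
grip_width: 0.0004
grip_force: 0.0
```

```bash
python3 - <<'E'
from plan import *
st();deltas([(.432,-.3515,.13,1.925),(.432,-.3515,.015,1.925)])
E
```

```text
t 34.0 p [ 0.4287 -0.344   0.1698] rotmat [[-0.343, 0.939, -0.002], [0.939, 0.343, 0.003], [0.004, -0.001, -1.0]] F [ 0.1 -0.1 -0.4] w 0.00036230679305388814 0.0
rot [-0.1, -0.2, -0.3] pos [-0.008, 0.001, 0.04]  w [0.432, -0.352, 0.13, 1.925]
rot [-0.1, -0.2, -0.3] pos [-0.009, 0.001, 0.155]  w [0.432, -0.352, 0.015, 1.925]
```

Call:
arm_command(delta_rot=[[0, 0, 0], [0, 0, 0], [0, 0, 0], [0, 0, 0], [0, 0, 0], [0, 0, 0], [0, 0, 0], [0, 0, 0], [0, 0, 0], [0, 0, 0]], delta_pos=[[-0.008, 0.001, 0.035], [-0.008, 0.001, 0.07], [-0.008, 0.001, 0.105], [-0.008, 0.001, 0.135], [-0.008, 0.001, 0.15], [-0.008, 0.001, 0.157], [-0.008, 0.001, 0.163], [-0.008, 0.001, 0.169], [-0.008, 0.001, 0.175], [-0.008, 0.001, 0.175]], gripper=[1, 1, 1, 1, 1, 1, 1, 1, 1, 1])

```text
time: 34.83
position: [0.4332, -0.353, -0.0035]
tool_rot: [0.574, 0.819, 0.0, -0.0]
ft_force: [-0.9, 2.2, 5.7]
grip_width: 0.0004
grip_force: 2.5
```

Call:
arm_command(delta_rot=[[0, 0, 0], [0, 0, 0], [0, 0, 0], [0, 0, 0]], delta_pos=[[0, 0, 0.003], [0, 0, 0.006], [0, 0, 0.008], [0, 0, 0.008]], gripper=[1, 1, 1, 1])

```text
time: 35.17
position: [0.4324, -0.3526, -0.0107]
tool_rot: [0.574, 0.819, 0.0, -0.001]
ft_force: [-2.6, 2.7, 8.5]
grip_width: 0.0005
grip_force: 4.2
```

Call:
arm_command(delta_rot=[[0, 0, 0], [0, 0, 0], [0, 0, 0], [0, 0, 0], [0, 0, 0], [0, 0, 0]], delta_pos=[[0, 0, 0.001], [0, 0, 0.002], [0, 0, 0.003], [0, 0, 0.003], [0, 0, 0.003], [0, 0, 0.003]], gripper=[1, 1, 1, 1, 1, 1])

```text
time: 35.67
position: [0.4324, -0.3526, -0.0118]
tool_rot: [0.574, 0.819, 0.0, -0.001]
ft_force: [-4.4, 4.3, 19.4]
grip_width: 0.0008
grip_force: 9.6
```

The force jumped to 19 N with hardly any travel, so the pedal is at its stop, held for about 0.4 s. I'll release it.

Call:
arm_command(delta_rot=[[0, 0, 0], [0, 0, 0], [0, 0, 0], [0, 0, 0], [0, 0, 0], [0, 0, 0], [0, 0, 0], [0, 0, 0], [0, 0, 0], [0, 0, 0], [0, 0, 0], [0, 0, 0]], delta_pos=[[0, 0, 0], [0, 0, -0.01], [0, 0, -0.025], [0, 0, -0.05], [0, 0, -0.085], [0, 0, -0.12], [0, 0, -0.15], [0, 0, -0.15], [0, 0, -0.15], [0, 0, -0.15], [0, 0, -0.15], [0, 0, -0.15]], gripper=[1, 1, 1, 1, 1, 1, 1, 1, 1, 1, 1, 1])

```text
time: 36.67
position: [0.4325, -0.3527, 0.1336]
tool_rot: [0.574, 0.819, 0.0, -0.001]
ft_force: [0.0, 0.3, -0.8]
grip_width: 0.0007
grip_force: 0.0
```

```bash
python3 - <<'E'
from plan import *
st();print(robot.hand_in())
E
```

```text
t 36.67 p [ 0.4325 -0.3527  0.1336] rotmat [[-0.342, 0.94, -0.002], [0.94, 0.342, 0.002], [0.003, -0.001, -1.0]] F [ 0.   0.3 -0.8] w 0.0007484335994746127 0.0
the job is handed in; nothing more can be done
None
```

I completed every step and handed the job in at 36.7 s; the hand-in gave no verdict: the stay is on the peg by its airing hole, the three red canvases lie flat in the box, the dry one is on the board, and the pedal was pressed to its stop and released.

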